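# Load the UV curing booth with round-bottomed bud vases

### The arm

A 6-joint arm with a two-finger parallel gripper is mounted at the origin on the work surface. World frame = base frame: x ahead of the robot, y to its left, z up, the work surface at z = 0. Lengths are in m, angles in rad, forces in N, time in s.
With the tool pointing down it reaches from about 0.35 to 0.975 m from the base axis. Payload 4.9 kg.
Tool frame: the origin (TCP) lies on the mounting face of the last link; the fingertips stand 173 mm ahead of it and the grasp point (between the pads) lies ctrl.pinch_z ahead of it (ctrl.pinch_z is the distance from the TCP to the grasp point, in m); z points along the fingers, y is the line along which they close (so a half turn about z gives the same grasp; the last joint's range is limited). The gripper opens to 85 mm and grips with 20 to 120 N. Pads are 22 mm wide; open, the fingers measure 114 mm over their backs; the gripper's body (76 mm by 85 mm) begins 54 mm behind the grasp point. The pads swing forward as they close: fully open they stand 13 mm farther back than shut.
Start: joints at [1.005, 0.053, 1.613, -0, 1.476, -0.119], TCP at [0.27, 0.564, 0.405] pointing down, gripper open.
Joint ranges: [-3.01, 3.01], [-1.01, 2.22], [0.06, 2.58], [-1.02, 4.17], [0.09, 2.62], [-3.14, 3.14]. Speed limits (rad/s): [2.57, 2.57, 3.14, 3.14, 3.14, 3.14].

### API

Orientations are given as a rotation vector (axis times angle).
In Python, from station import telemetry, eyes, ctrl gives the robot as it stands.
- The arm moves only by the tool apply_moves, never from a script. Its argument "plan" is a list of rows, each a list of 5 numbers: the finger opening in m, from 0 to 0.0854, then the shift along the tool's x, y, z in m, then the turn about the tool's z in rad. In form: [[jaw, x, y, z, roll], ...]. A call has 1 to 12 rows; each row is the pose to reach, as a shift and turn from the pose commanded when the call began, along the tool's axes at that moment; what a row does not reach only later rows make up. A row lasts 1/12 s, in which the tool goes at most 41.7 mm and 7.16 degrees, less where a joint would pass 70% of its speed; a pose out of reach is approached as far as the arm can. A call with a gripper value outside its range is refused whole. The fingers move at their own pace and stop on an object; "newtons" is the grip in N (left out, the last holds). Time passes only in rows, so rows that repeat a pose let the fingers close. It gives the time, the measured TCP pose, the force, the opening and the grip force at its end, in the units of the state.
- telemetry.get_obs(): the state, without advancing time (a new reading comes with each control period).
- eyes.get_image(name): name is "scene" or "side" or "wrist"; returns a dict with "img" (420x560x3 uint8, blue, green, red), "range_z" (420x560 float32, m along the optical axis (not along the pixel's ray), 0 where there is no reading), "K" (3x3 intrinsics, pixels), "pose" (4x4, takes a point from camera to world coordinates); the wrist camera has in their place "hand_eye" (4x4, takes a point from camera to tool coordinates, whose origin is the TCP and whose axes are the flange's). Camera axes: x right, y down, z forward; pixel columns grow to the right and rows downward; lengths in m; the calibration is good to about 2 mm. A picture is of the moment at which its call begins: read the wrist's pose just before it.
- ctrl.finish_job(): hands the job in; it is judged then, once.
Trained networks look in a picture, given as the dict that the camera call returned (one of the last four; its "shot" number tells which), for a name from the list of things; names that differ only in an ending like _2 or _b are one class to them, and where a whole thing is asked for, a point or a joint stands for the part that bears it (a point fixed in the world has none). Each returns a list of dicts, best first, with "confidence" (0 to 1); they miss things now and then, are a little off and sometimes report something else, mostly with a low value. They report only what shows in the picture. A call takes as long as a camera call. They do not tell look-alikes from the thing itself.
- eyes.search_frame(thing, picture): "box" ([left, top, right, bottom] in pixels, round what is visible of it).
- eyes.outline_of(thing, picture): "region" (420x560 bool, what is visible of it) and "box" ([left, top, right, bottom] in pixels, round what is visible of it).
- eyes.tip_of(thing, picture): "point" ([column, row] in pixels: a listed point, or the origin of a listed thing).
The state is a dict: "t": time; "q": joint angles; "dq": joint speeds; "effort": joint torques, N m; "tool_pos": TCP position; "tool_rot": TCP orientation; "contact_force": force on the tool from outside, world axes, zero at the start; "wrist_torque": the same for the moment, N m; "opening": finger opening in m; "grip_force": force on a finger pad.
Only numpy, scipy, OpenCV 4.12 (cv2) and the standard library are available. Lean on these libraries where they do the work, as an engineer would, in place of code of your own. Each camera call takes 0.05 s, during which the arm holds its last target. There are 200 camera calls.

### The job

Load the curing booth: push its amber sash up by the finger lift to the green and yellow height mark, draw the tray fully out, and set every round-bottomed bud vase from the felt mat upright and centred in a cork ring of its own. Then slide the tray fully home with the vases standing in it and lower the sash until it is shut. Leave the footed vases and the lacquer jar where they stand.

Things in the scene. Friction and masses are not known exactly. Their poses are not given: they have to be found in the camera images.
- sash_lip (a point): Finger lift along the lower edge of the amber sash: aluminium ledge 10 mm thick, 372 mm long, standing out 35 mm from the pane towards the robot, front rounded. Point: half-way along, 18 mm in front of the pane, on the ledge's underside, which is the sash's lower edge. x points level into the booth, away from the robot, y left along the ledge, z up.
- sash (a joint): Height of the sash above shut, m: 0 shut (lower edge 74 mm above the bench, just over the tray's front), at most 0.17. It starts up to 20 mm open. The pane is 422 mm wide, 175 mm tall, vertical. The two grey weights beside its guides balance it: it moves straight up or down against about 3 N of friction either way and stays where it is left.
- height_mark: Height mark: green clip with a yellow line, 34 mm wide, clamped on the sash guide at the right-hand end of the sash. Origin at the height of the line, in the plane of the pane; the sash is at the mark when its lower edge (sash_lip) is level with it. It is 175 to 210 mm above the bench, different at each start. x into the booth, z up. Not to be touched.
- tray (a joint): How far the booth's tray is drawn out, m: 0 home, 0.165 fully out (end stop). It slides towards the robot, opposite to the booth's x, against about 2.5 N of friction, and stays where it is left. Starts up to 20 mm out.
- tray_handle (a point): Middle of the tray's bow handle: level bar 10 mm thick, 110 mm long along the booth's y, 62 mm above the bench, with a sloping arm at each end; x into the booth, z up. With the tray home it is 70 mm in front of the pane, 35 mm farther out than the finger lift. Tray: 398 mm wide, floor 26 mm above the bench, front plate up to 72 mm above the bench, 51 mm before the row of rings.
- seat1 (a point): Leftmost (seen from the robot) of four like cork rings fixed in a row on the tray, 95 mm apart: 72 mm outside, 48 mm inside, 14 mm high, on the tray's floor. The point is on the ring's axis, 40 mm above its top face: there lies the half-way point of a vase that sits in it (the ball sinks 10 mm below the top face). x into the booth, z up. Any vase may go in any ring. It rides with the tray.
- seat2 (a point): Second from the left of four like cork rings fixed in a row on the tray, 95 mm apart: 72 mm outside, 48 mm inside, 14 mm high, on the tray's floor. The point is on the ring's axis, 40 mm above its top face: there lies the half-way point of a vase that sits in it (the ball sinks 10 mm below the top face). x into the booth, z up. Any vase may go in any ring. It rides with the tray.
- seat3 (a point): Third from the left of four like cork rings fixed in a row on the tray, 95 mm apart: 72 mm outside, 48 mm inside, 14 mm high, on the tray's floor. The point is on the ring's axis, 40 mm above its top face: there lies the half-way point of a vase that sits in it (the ball sinks 10 mm below the top face). x into the booth, z up. Any vase may go in any ring. It rides with the tray.
- seat4 (a point): Rightmost of four like cork rings fixed in a row on the tray, 95 mm apart: 72 mm outside, 48 mm inside, 14 mm high, on the tray's floor. The point is on the ring's axis, 40 mm above its top face: there lies the half-way point of a vase that sits in it (the ball sinks 10 mm below the top face). x into the booth, z up. Any vase may go in any ring. It rides with the tray.
- vase1_center (a point): Round-bottomed bud vase of pale yellow opaque glass, 100 mm tall, about 0.3 kg: a ball of 68 mm diameter (no foot), straight neck of 34 mm diameter from 65 to 95 mm up, rolled rim of 39 mm. The point is on its axis half-way up, 50 mm above its lowest point; z runs up the axis. Its heavy base makes it stand by itself and right itself to within about 10 degrees. None when absent.
- vase2_center (a point): Round-bottomed bud vase of teal opaque glass, 100 mm tall, about 0.3 kg: a ball of 68 mm diameter (no foot), straight neck of 34 mm diameter from 65 to 95 mm up, rolled rim of 39 mm. The point is on its axis half-way up, 50 mm above its lowest point; z runs up the axis. Its heavy base makes it stand by itself and right itself to within about 10 degrees. None when absent.
- vase3_center (a point): Round-bottomed bud vase of orange-red opaque glass, 100 mm tall, about 0.3 kg: a ball of 68 mm diameter (no foot), straight neck of 34 mm diameter from 65 to 95 mm up, rolled rim of 39 mm. The point is on its axis half-way up, 50 mm above its lowest point; z runs up the axis. Its heavy base makes it stand by itself and right itself to within about 10 degrees. None when absent.
- vase4_center (a point): Round-bottomed bud vase of violet opaque glass, 100 mm tall, about 0.3 kg: a ball of 68 mm diameter (no foot), straight neck of 34 mm diameter from 65 to 95 mm up, rolled rim of 39 mm. The point is on its axis half-way up, 50 mm above its lowest point; z runs up the axis. Its heavy base makes it stand by itself and right itself to within about 10 degrees. None when absent.
- booth: The white booth, 450 mm wide, 270 mm deep, 235 mm high, with aluminium sash guides up to 470 mm and a clear roof. Origin on the bench, under the middle of the pane; x points into the booth, z up. Fixed.
- vase1: The body of vase1; origin at its lowest point, z up its axis.
- vase2: The body of vase2; origin at its lowest point, z up its axis.
- vase3: The body of vase3; origin at its lowest point, z up its axis.
- vase4: The body of vase4; origin at its lowest point, z up its axis.
- green_footed: Bystander: dark green vase on a flat foot of 60 mm, 125 mm tall, on the far part of the felt mat; origin under its foot.
- ruby_footed: Bystander: ruby vase on a flat foot of 57 mm, 100 mm tall, on the right-hand part of the felt mat; origin under its foot.
- teal_tall: Bystander: tall teal vase on a flat foot of 72 mm, 200 mm tall, beyond the mat; origin under its foot.
- lacquer_jar: Bystander: amber jar with a black lid, 72 mm across, 110 mm tall, beyond the mat; origin under it.
Mind the look-alikes: they are no part of the job. Of the things that look like the vase4, the smaller one is meant.

How it is judged:
On the way, in this order (a step that is already met when the one before it is completed fails the run):
1. the sash's lower edge has been raised to the height mark, within 12 mm (z of sash_lip in the frame of height_mark between -0.012 and 0.012 m), for 0.4 s.
2. the tray has been drawn fully out, with the sash still at the mark or above (value of joint tray above 0.157 m and z of sash_lip in the frame of height_mark above -0.012 m), for 0.2 s.
3. every vase stands in a ring of its own on the drawn-out tray, upright and centred, let go (value of joint tray above 0.12 m and (distance between vase1_center and seat1 below 0.01 m or distance between vase1_center and seat2 below 0.01 m or distance between vase1_center and seat3 below 0.01 m or distance between vase1_center and seat4 below 0.01 m) and angle between each of vase1_center, vase2_center, vase3_center, vase4_center's own z axis and vertical below 0.15 rad and (distance between vase2_center and seat1 below 0.01 m or distance between vase2_center and seat2 below 0.01 m or distance between vase2_center and seat3 below 0.01 m or distance between vase2_center and seat4 below 0.01 m) and (distance between vase3_center and seat1 below 0.01 m or distance between vase3_center and seat2 below 0.01 m or distance between vase3_center and seat3 below 0.01 m or distance between vase3_center and seat4 below 0.01 m) and (distance between vase4_center and seat1 below 0.01 m or distance between vase4_center and seat2 below 0.01 m or distance between vase4_center and seat3 below 0.01 m or distance between vase4_center and seat4 below 0.01 m) and contact force between the fingers and vase1 below 0.1 N and contact force between the fingers and vase2 below 0.1 N and contact force between the fingers and vase3 below 0.1 N and contact force between the fingers and vase4 below 0.1 N and linear speed of each of vase1, vase2, vase3, vase4 below 0.02 m/s), for 0.3 s.
4. the tray is home with every vase still standing in its ring (value of joint tray below 0.006 m and (distance between vase1_center and seat1 below 0.01 m or distance between vase1_center and seat2 below 0.01 m or distance between vase1_center and seat3 below 0.01 m or distance between vase1_center and seat4 below 0.01 m) and angle between each of vase1_center, vase2_center, vase3_center, vase4_center's own z axis and vertical below 0.15 rad and (distance between vase2_center and seat1 below 0.01 m or distance between vase2_center and seat2 below 0.01 m or distance between vase2_center and seat3 below 0.01 m or distance between vase2_center and seat4 below 0.01 m) and (distance between vase3_center and seat1 below 0.01 m or distance between vase3_center and seat2 below 0.01 m or distance between vase3_center and seat3 below 0.01 m or distance between vase3_center and seat4 below 0.01 m) and (distance between vase4_center and seat1 below 0.01 m or distance between vase4_center and seat2 below 0.01 m or distance between vase4_center and seat3 below 0.01 m or distance between vase4_center and seat4 below 0.01 m)), for 0.2 s.
At the end, for the whole second after the job is handed in: Every vase that is present stands in a cork ring (half-way point within 10 mm of where it lies when seated and centred, axis within 0.15 rad of vertical) and is at rest, the tray is home within 8 mm and the sash is shut within 6 mm ((distance between vase1_center and seat1 below 0.01 m or distance between vase1_center and seat2 below 0.01 m or distance between vase1_center and seat3 below 0.01 m or distance between vase1_center and seat4 below 0.01 m) and angle between each of vase1_center, vase2_center, vase3_center, vase4_center's own z axis and vertical below 0.15 rad and (distance between vase2_center and seat1 below 0.01 m or distance between vase2_center and seat2 below 0.01 m or distance between vase2_center and seat3 below 0.01 m or distance between vase2_center and seat4 below 0.01 m) and (distance between vase3_center and seat1 below 0.01 m or distance between vase3_center and seat2 below 0.01 m or distance between vase3_center and seat3 below 0.01 m or distance between vase3_center and seat4 below 0.01 m) and (distance between vase4_center and seat1 below 0.01 m or distance between vase4_center and seat2 below 0.01 m or distance between vase4_center and seat3 below 0.01 m or distance between vase4_center and seat4 below 0.01 m) and linear speed of each of vase1, vase2, vase3, vase4 below 0.02 m/s and value of joint tray below 0.008 m and value of joint sash below 0.006 m); the robot touches nothing.
It fails at once if a footed vase or the lacquer jar is moved by more than 40 mm or tipped (distance of any of green_footed, ruby_footed, teal_tall, lacquer_jar from where it was at the start of the episode above 0.04 m or angle between any of green_footed, ruby_footed, teal_tall, lacquer_jar's own z axis and vertical above 0.5 rad).
Of vase1, vase2, vase3, vase4 only 2 to 4 are there at a start; the rules pass over those that are not, and their reading is None.
At some moment in a run one of vase1, vase2, vase3, vase4 may be knocked a few centimetres aside while the robot is not near it.
Once in a run the grip may slacken for a moment while it holds something.
It also fails if it takes over 210 s, if anything falls off the work surface, if the arm or the gripper's body presses on something with over 40 N, if the wrist force passes 120 N, or if a joint passes its speed limit or range.

## Working session

There is one attempt and no reset: what is moved stays moved. The work goes in short steps, Python scripts to look and compute and a tool call to move; the robot and the scene stay as the last step left them, time stands still between calls to the robot, and variables do not carry over. Pictures are saved under pics/ and viewed, at most 14 in all, crops included, and the job is handed in when it is done.

Besides the shell and the picture viewer there is one more tool, called after "Request:" as name([rows], argument=value, ...), one row to a line, values as JSON. apply_moves: Moves the arm, as the interface text tells. Its arguments: {"type":"object","properties":{"plan":{"type":"array","items":{"type":"array","items":{"type":"number"}}},"newtons":{"type":"number"}},"required":["plan"]}

```bash
ls; mkdir -p pics
cat > h.py <<'E'
import numpy as np, cv2
from scipy.spatial.transform import Rotation as R
from station import telemetry, eyes, ctrl
def tool():
    o=telemetry.get_obs(); T=np.eye(4); T[:3,:3]=R.from_rotvec(o['tool_rot']).as_matrix(); T[:3,3]=o['tool_pos']; return T
def shot(n):
    T=tool(); p=eyes.get_image(n); p['X']=p['pose'] if 'pose' in p else T@p['hand_eye']; return p
def cloud(p):
    z=p['range_z']; v,u=np.mgrid[0:z.shape[0],0:z.shape[1]]; K=p['K']
    P=np.stack([(u-K[0,2])/K[0,0]*z,(v-K[1,2])/K[1,1]*z,z],-1)
    W=P@p['X'][:3,:3].T+p['X'][:3,3]; W[z<=0]=np.nan; return W
def at(W,u,v,r=3):
    u=int(round(u));v=int(round(v)); return np.nanmedian(W[max(0,v-r):v+r+1,max(0,u-r):u+r+1].reshape(-1,3),0)
E
cat > a.py <<'E'
from h import *
np.set_printoptions(precision=4,suppress=True)
print(ctrl.pinch_z, tool())
for n in ['scene','side']:
    p=shot(n); W=cloud(p); cv2.imwrite(f'pics/{n}0.png',p['img'])
    print(n,p['X'][:3,3],p['X'][:3,2],p['K'][0,0])
    for t in ['sash_lip','height_mark','tray_handle','seat1','seat2','seat3','seat4','vase1_center','vase2_center','vase3_center','vase4_center','booth','green_footed','ruby_footed','teal_tall','lacquer_jar']:
        for d in eyes.tip_of(t,p)[:2]:
            if d['confidence']>.3: print(t,round(d['confidence'],2),np.array(d['point']).round(0),at(W,*d['point']))
E
python3 a.py
```

```text
pics
0.1547 [[-0.9018  0.4321 -0.0011  0.2699]
 [ 0.4321  0.9018 -0.0017  0.5634]
 [ 0.0002 -0.0021 -1.      0.4034]
 [ 0.      0.      0.      1.    ]]
scene [ 1.4548 -1.0483  1.037 ] [-0.5682  0.6165 -0.545 ] 543.6497241450967
sash_lip 0.61 [364. 197.] [0.6192 0.2508 0.0866]
height_mark 0.43 [387. 211.] [0.8024 0.0933 0.1891]
tray_handle 0.75 [344. 203.] [0.5205 0.2768 0.0006]
vase1_center 0.65 [176. 268.] [ 0.4374 -0.3853  0.0599]
vase3_center 0.67 [222. 241.] [ 0.4443 -0.2194  0.0662]
vase4_center 0.84 [196. 284.] [ 0.5448 -0.3993  0.0728]
vase4_center 0.59 [130. 235.] [ 0.2363 -0.3975  0.0787]
booth 0.84 [372. 219.] [0.7149 0.1582 0.0887]
green_footed 0.63 [236. 308.] [ 0.6447 -0.351   0.0182]
ruby_footed 0.64 [387. 211.] [0.8024 0.0933 0.1891]
teal_tall 0.89 [282. 324.] [ 0.7665 -0.303   0.0117]
teal_tall 0.4 [237. 307.] [ 0.6472 -0.3494  0.0219]
lacquer_jar 0.6 [346. 200.] [0.5223 0.2837 0.0027]
lacquer_jar 0.59 [310. 302.] [ 0.7812 -0.21    0.0347]
side [ 0.3414 -1.2054  0.8557] [ 0.1302  0.846  -0.517 ] 495.4791245640311
sash_lip 0.77 [295. 175.] [0.6164 0.2532 0.0858]
heigh
[... 419 characters left out ...]
]
seat4 0.69 [297. 164.] [0.6258 0.2769 0.1116]
vase1_center 0.59 [258. 317.] [ 0.4232 -0.3912  0.0689]
vase2_center 0.73 [305. 274.] [ 0.5551 -0.2568  0.0715]
vase2_center 0.63 [301. 193.] [0.6356 0.2524 0.0054]
vase3_center 0.7 [253. 269.] [ 0.4281 -0.2234  0.0725]
vase4_center 0.78 [161. 329.] [ 0.2138 -0.4131  0.0814]
vase4_center 0.72 [307. 317.] [ 0.5324 -0.4023  0.0679]
booth 0.89 [298. 195.] [ 0.6289  0.2534 -0.0003]
green_footed 0.92 [343. 314.] [ 0.6325 -0.352   0.0179]
ruby_footed 0.68 [276. 368.] [ 0.4499 -0.4976  0.0191]
teal_tall 0.96 [382. 297.] [ 0.7461 -0.3044  0.0163]
teal_tall 0.44 [343. 312.] [ 0.6317 -0.3519  0.0224]
lacquer_jar 0.76 [368. 272.] [ 0.7342 -0.2133  0.0273]
```

```bash
python3 -c "
import cv2
a=cv2.imread('pics/side0.png');cv2.imwrite('pics/side0c.png',cv2.resize(a[100:400,120:480],None,fx=2,fy=2,interpolation=2))
a=cv2.imread('pics/scene0.png');cv2.imwrite('pics/scene0c.png',cv2.resize(a[80:360,100:480],None,fx=2,fy=2,interpolation=2))"
```

```text
(no output)
```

View pics/side0c.png

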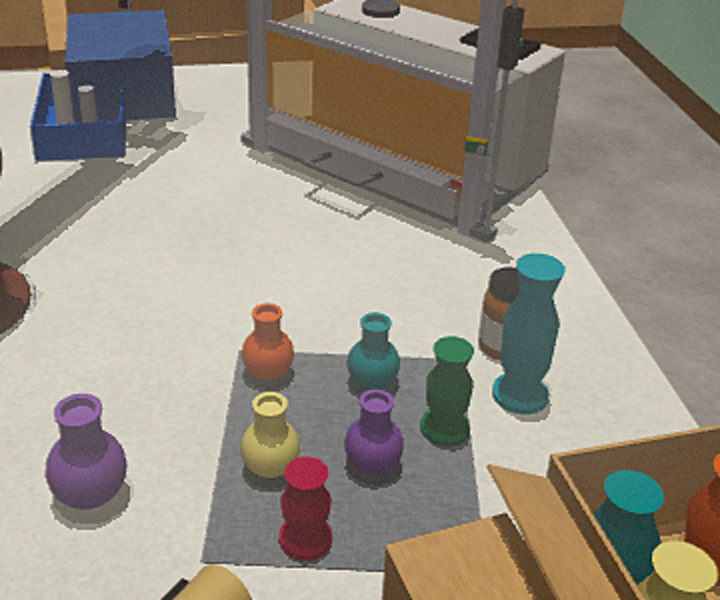

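View pics/scene0c.png

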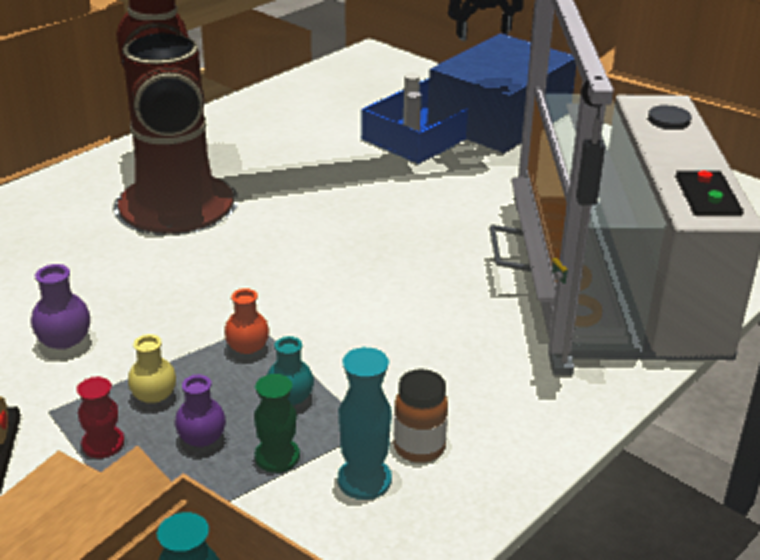

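Four mat vases are present: orange at about (247,330) in the scene crop, teal (290,375), yellow (152,380) and violet (200,420). The large violet one at (60,320) off the mat is the look-alike. The booth's green and yellow clip is on the right guide. Next I'll fit the booth frame from depth.

```bash
cat > b.py <<'E'
from h import *
np.set_printoptions(precision=4,suppress=True)
for n in ['side','scene']:
    p=shot(n); W=cloud(p); hsv=cv2.cvtColor(p['img'],cv2.COLOR_BGR2HSV)
    o=eyes.outline_of('sash',p); 
    if o:
        m=o[0]['region']&(hsv[...,1]>120)&(hsv[...,0]<25); Q=W[m]; Q=Q[(Q[:,2]>.09)&(Q[:,2]<.28)]
        c=np.median(Q,0); 
        for _ in range(5):
            u,s,vt=np.linalg.svd(Q-Q.mean(0),full_matrices=False); nn=vt[2]; d=(Q-Q.mean(0))@nn; k=abs(d)<max(.003,1.5*np.median(abs(d)));Q=Q[k] if k.sum()>100 else Q
        nn=nn*np.sign(nn[0]); y=np.array([-nn[1],nn[0],0]);y/=np.linalg.norm(y)
        s=Q@y; print(n,'pane n',nn,np.degrees(np.arctan2(nn[1],nn[0])),'mean',Q.mean(0),'d',Q.mean(0)@nn,'yrange',np.percentile(s,[.5,99.5]),'z',np.percentile(Q[:,2],[.5,99.5]),len(Q))
    hm=eyes.outline_of('height_mark',p)
    if hm:
        r=hm[0]['region']; print(hm[0]['box'],hm[0]['confidence'])
        yel=r&(hsv[...,0]>20)&(hsv[...,0]<36)&(hsv[...,1]>100)&(hsv[...,2]>110); print('yellow',yel.sum(),np.nanmedian(W[yel],0),np.nanstd(W[yel],0),'clip',np.nanmedian(W[r],0))
    for t in ['sash_lip','tray_handle']:
        for f in (eyes.outline_of,):
            o=f(t,p)
            if o: Q=W[o[0]['region']]; print(t,o[0]['confidence'],o[0]['box'],np.nanpercentile(Q,[2,50,98],axis=0).ravel())
    # ledge points: bright, project in booth frame
    np.save(n+'W.npy',W)
E
python3 b.py
```

```text
side pane n [0.734  0.6792 0.0028] 42.77847913192858 mean [0.6562 0.2434 0.1693] d 0.647392932409729 yrange [-0.4346 -0.028 ] z [0.0925 0.2368] 2521
[356.0, 171.1, 363.7, 176.2] 0.55
yellow 16 [0.7773 0.0908 0.1758] [0.0071 0.004  0.0012] clip [0.7784 0.088  0.1668]
sash_lip 0.73 [241.8, 298.5, 269.8, 341.0] [ 0.3868 -0.4078  0.0194  0.4149 -0.3904  0.0604  0.4463 -0.3581  0.103 ]
tray_handle 0.87 [253.8, 163.9, 350.2, 210.2] [0.4983 0.1188 0.0207 0.636  0.2262 0.0464 0.7735 0.3989 0.0669]
scene pane n [0.7324 0.6808 0.0033] 42.90885823872858 mean [0.6222 0.2797 0.1593] d 0.6466702845994597 yrange [-0.3866 -0.0311] z [0.0954 0.2335] 499
sash_lip 0.74 [356.0, 119.4, 382.7, 231.1] [0.498  0.1278 0.0838 0.6298 0.2631 0.1307 0.7394 0.4123 0.2555]
tray_handle 0.55 [344.5, 191.0, 376.0, 245.8] [ 0.5025  0.1032 -0.0038  0.6128  0.1987  0.0592  0.7709  0.3315  0.0816]
```

Request:
apply_moves([
  [0.085, -0.034, -0.021, 0, 0.05],
  [0.085, -0.067, -0.042, 0, 0.15],
  [0.085, -0.1, -0.062, 0, 0.25],
  [0.085, -0.133, -0.083, 0, 0.37],
  [0.085, -0.166, -0.104, 0, 0.377],
  [0.085, -0.2, -0.125, 0, 0.377],
  [0.085, -0.234, -0.146, 0, 0.377],
  [0.085, -0.267, -0.166, 0, 0.377],
  [0.085, -0.3, -0.187, 0, 0.377],
  [0.085, -0.334, -0.208, 0, 0.377],
  [0.085, -0.367, -0.229, 0, 0.377],
  [0.085, -0.398, -0.248, 0, 0.377],
], newtons=60)

```text
t: 3.2
tool_pos: [0.5225, 0.1659, 0.405]
tool_rot: [1.258, 2.878, 0.0]
contact_force: [1.6, 0.1, -0.0]
opening: 0.0848
grip_force: 0.0
```

```bash
cat >> h.py <<'E'
np.set_printoptions(precision=4,suppress=True)
a=np.radians(42.8); O=np.array([.632,.270,0]); RB=R.from_euler('z',a).as_matrix()
def tob(P): return (np.asarray(P)-O)@RB
def tow(B): return np.asarray(B)@RB.T+O
def go(target,yang=None):  # world TCP target -> tool shift, roll
    T=tool(); d=T[:3,:3].T@(np.array(target)-T[:3,3]); r=0
    if yang is not None:
        c=np.arctan2(T[1,1],T[0,1]); r=(c-np.radians(yang)+np.pi)%(2*np.pi)-np.pi
    print('shift',d.round(4),'roll',round(r,4),'len',np.linalg.norm(d).round(3))
E
python3 - <<'E'
from h import *
print(tool(),tob(tool()[:3,3]))
p=shot('wrist');W=cloud(p);cv2.imwrite('pics/w1.png',p['img']);B=tob(W);np.save('B.npy',B)
print('cam',tob(p['X'][:3,3]),p['X'][:3,:3].T@[0,0,-1])
for t in ['sash_lip','height_mark','tray_handle','booth']:
    for d in eyes.tip_of(t,p)[:1]: print(t,d['confidence'],d['point'],tob(at(W,*d['point'])))
E
```

```text
[[-0.679   0.7341  0.0007  0.5225]
 [ 0.7341  0.679   0.      0.1659]
 [-0.0005  0.0006 -1.      0.405 ]
 [ 0.      0.      0.      1.    ]] [-0.151 -0.002  0.405]
cam [-0.1516  0.0814  0.3748] [ 0.0003 -0.3274  0.9449]
sash_lip 0.77 [422.4, 193.3] [-0.0194 -0.0031  0.0889]
tray_handle 0.89 [353.0, 188.9] [-0.0784 -0.0055  0.0668]
booth 0.63 [411.5, 173.8] [-0.03    0.0142  0.0873]
```

View pics/w1.png

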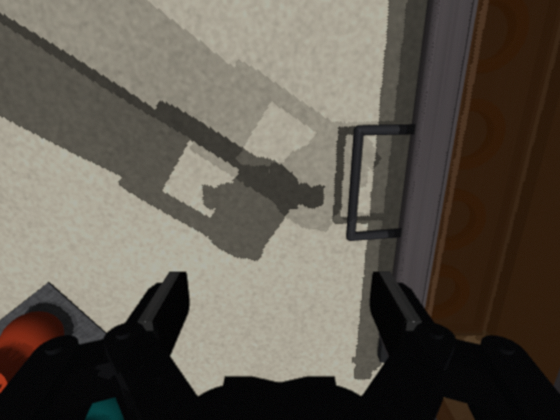

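The handle bow is at (355,185), the ledge runs as a strip at columns 420–470, and the open fingers are at the bottom. I'll measure the ledge front, top and handle in the booth frame.

Run:
```python
from h import *
B=np.load('B.npy')
for v in (60,110,160,220,260,320):
    r=B[v]; m=(r[:,2]>.076)&(r[:,2]<.12)&(r[:,0]>-.06)&(r[:,0]<.01); u=np.where(m)[0]
    if len(u): print(v,u[0],u[-1],r[u[0]],r[u[-1]],'z',np.median(r[u,2]))
    h=(r[:,2]>.05)&(r[:,2]<.074)&(r[:,0]>-.11)&(r[:,0]<-.04); u=np.where(h)[0]
    if len(u): print('  h',u[0],u[-1],r[u[0]],r[u[-1]],np.median(r[u],0))
for n in ['side','scene']:
    C=tob(np.load(n+'W.npy')).reshape(-1,3)
    m=(C[:,0]>-.042)&(C[:,0]<-.008)&(abs(C[:,1])<.25)&(C[:,2]>.05)&(C[:,2]<.13);Q=C[m]; print(n,len(Q),np.percentile(Q,[1,5,50,95,99],axis=0))
# mark: points at right guide
go(tow([-.112,.115,.24]))
go(tow([-.112,.115,.25]))
```

```text
60 424 489 [-0.0315  0.1099  0.0833] [0.0006 0.1063 0.1198] z 0.08933438376112361
110 418 480 [-0.0316  0.0703  0.0848] [0.001  0.0716 0.1199] z 0.0895068371697078
160 411 470 [-0.0315  0.0267  0.0841] [0.0012 0.0332 0.1192] z 0.0896614362384096
  h 352 361 [-0.0806  0.0228  0.0631] [-0.0724  0.0233  0.0657] [-0.0771  0.0234  0.0665]
220 403 458 [-0.0314 -0.0322  0.0837] [ 0.0007 -0.0182  0.1195] z 0.08963700422234087
  h 347 356 [-0.0814 -0.0397  0.0642] [-0.0726 -0.039   0.066 ] [-0.0776 -0.0387  0.0668]
260 398 450 [-0.0312 -0.0755  0.0842] [ 0.0007 -0.0567  0.1192] z 0.08970116157741069
320 434 439 [ 0.0005 -0.1266  0.1124] [ 0.0011 -0.121   0.1195] z 0.11695611465548801
side 1202 [[-0.037  -0.2379  0.0506]
 [-0.0338 -0.2305  0.0528]
 [-0.0143 -0.0293  0.0844]
 [-0.0088  0.2175  0.1146]
 [-0.0082  0.2298  0.1271]]
scene 647 [[-0.0374 -0.2401  0.0519]
 [-0.0322 -0.2335  0.0576]
 [-0.0185 -0.0528  0.088 ]
 [-0.009   0.205   0.1077]
 [-0.0082  0.2266  0.1252]]
shift [0.1146 0.0381 0.1647] roll 0 len 0.204
shift [0.1146 0.0381 0.1547] roll 0 len 0.196
```

Request:
apply_moves([
  [0.085, 0.035, 0.0, 0.0, 0],
  [0.085, 0.07, 0.02, 0.02, 0],
  [0.085, 0.1, 0.035, 0.04, 0],
  [0.085, 0.125, 0.04, 0.07, 0],
  [0.085, 0.125, 0.042, 0.105, 0],
  [0.085, 0.125, 0.042, 0.14, 0],
  [0.085, 0.125, 0.042, 0.175, 0],
  [0.085, 0.125, 0.046, 0.175, 0],
  [0.085, 0.125, 0.05, 0.175, 0],
  [0.085, 0.125, 0.054, 0.175, 0],
], newtons=120)

```text
t: 4.28
tool_pos: [0.4771, 0.2978, 0.2319]
tool_rot: [1.255, 2.878, 0.004]
contact_force: [1.4, -0.6, 0.9]
opening: 0.085
grip_force: 0.0
```

Request:
apply_moves([
  [0.085, 0, 0.002, 0, 0],
  [0.085, 0, 0.004, 0, 0],
  [0.085, 0, 0.006, 0, 0],
  [0.085, 0, 0.008, 0, 0],
  [0.085, 0, 0.01, 0, 0],
  [0.085, 0, 0.01, 0, 0],
])

```text
t: 4.78
tool_pos: [0.4838, 0.3028, 0.2299]
tool_rot: [-1.258, -2.878, 0.004]
contact_force: [-2.4, -3.5, 2.7]
opening: 0.0851
grip_force: 2.3
```

Request:
apply_moves([
  [0.085, 0, 0.002, 0, 0],
  [0.085, 0, 0.004, 0, 0],
  [0.085, 0, 0.006, 0, 0],
  [0.085, 0, 0.006, 0, 0],
  [0.085, 0, 0.006, 0, 0],
])

```text
t: 5.2
tool_pos: [0.4858, 0.3046, 0.2275]
tool_rot: [-1.255, -2.872, 0.024]
contact_force: [-14.4, -15.5, 8.3]
opening: 0.0852
grip_force: 11.0
```

Request:
apply_moves([
  [0.085, 0, 0.001, -0.003, 0],
  [0.085, 0, 0.002, -0.006, 0],
  [0.085, 0, 0.002, -0.01, 0],
  [0.085, 0, 0.002, -0.014, 0],
  [0.085, 0, 0.002, -0.018, 0],
  [0.085, 0, 0.002, -0.018, 0],
])

```text
t: 5.7
tool_pos: [0.4864, 0.3051, 0.2432]
tool_rot: [-1.255, -2.869, 0.031]
contact_force: [-12.9, -17.8, 1.8]
opening: 0.0848
grip_force: 11.1
```

```bash
cat > m.py <<'E'
from h import *
print('tool',tob(tool()[:3,3]))
for n in ['side','scene']:
    p=shot(n); C=tob(cloud(p)).reshape(-1,3); np.save(n+'W.npy',cloud(p))
    for lo,hi in ((-.19,-.1),(-.08,.08),(.1,.19)):
        m=(C[:,0]>-.032)&(C[:,0]<-.008)&(C[:,1]>lo)&(C[:,1]<hi)&(C[:,2]>.076)&(C[:,2]<.26);Q=C[m]
        if len(Q): print(n,lo,len(Q),'ledge top z',np.percentile(Q[:,2],[10,50,90]))
    cv2.imwrite(f'pics/{n}_m.png',p['img'])
E
python3 m.py
```

```text
tool [-0.083   0.1247  0.2432]
side -0.19 142 ledge top z [0.0927 0.0974 0.1005]
side -0.08 196 ledge top z [0.0932 0.0978 0.1009]
side 0.1 128 ledge top z [0.0959 0.1376 0.1777]
scene -0.19 141 ledge top z [0.0948 0.0988 0.1021]
scene -0.08 191 ledge top z [0.0956 0.0991 0.1022]
scene 0.1 132 ledge top z [0.097  0.1327 0.1827]
```

Request:
apply_moves([
  [0.085, 0, 0.0, -0.006, 0],
  [0.085, 0, 0.0, -0.012, 0],
  [0.085, 0, 0.0, -0.018, 0],
  [0.085, 0, 0.0, -0.024, 0],
  [0.085, 0, 0.0, -0.03, 0],
  [0.085, 0, 0.0, -0.036, 0],
  [0.085, 0, 0.0, -0.042, 0],
  [0.085, 0, 0.0, -0.048, 0],
  [0.085, 0, 0.0, -0.054, 0],
  [0.085, 0, 0.0, -0.06, 0],
  [0.085, 0, 0.0, -0.06, 0],
])

```text
t: 6.72
tool_pos: [0.4865, 0.3054, 0.3036]
tool_rot: [-1.254, -2.868, 0.033]
contact_force: [-16.7, -18.9, 3.4]
opening: 0.0847
grip_force: 12.7
```

```bash
python3 m.py
python3 - <<'E'
import cv2,numpy as np
a=cv2.imread('pics/side_m.png')[110:210,250:400];b=cv2.imread('pics/scene_m.png')[140:240,320:470]
cv2.imwrite('pics/m1.png',np.hstack([cv2.resize(x,(390,260),interpolation=2) for x in (a,b)]))
E
```

```text
tool [-0.0827  0.1248  0.3036]
side -0.19 132 ledge top z [0.152  0.1581 0.1608]
side -0.08 198 ledge top z [0.1535 0.1581 0.1611]
side 0.1 144 ledge top z [0.1566 0.1971 0.2364]
scene -0.19 144 ledge top z [0.1551 0.1587 0.1616]
scene -0.08 186 ledge top z [0.1562 0.1592 0.1623]
scene 0.1 141 ledge top z [0.1572 0.195  0.2421]
```

View pics/m1.png

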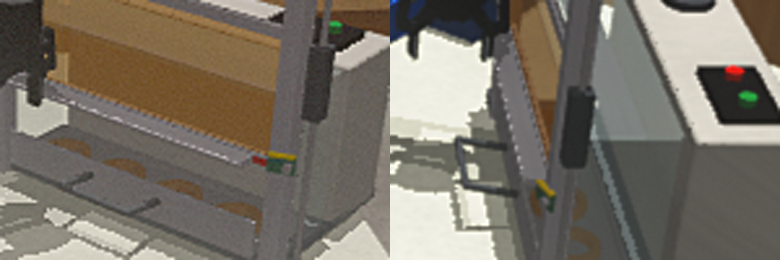

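The yellow line sits at the top of the clip, at pixel (358,170) in the side view. The red pointer at the sash's end is slightly below it. Next I'll compute the heights of both.

Run:
```python
from h import *
for n in ['side','scene']:
    im=cv2.imread(f'pics/{n}_m.png');B=tob(np.load(n+'W.npy')); h=cv2.cvtColor(im,cv2.COLOR_BGR2HSV)
    m=(abs(B[...,1]+.225)<.06)&(abs(B[...,0])<.1)&(B[...,2]>.12)&(B[...,2]<.24)
    for nm,lo,hi in (('yel',20,36),('green',40,85),('red',0,8)):
        k=m&(h[...,0]>=lo)&(h[...,0]<=hi)&(h[...,1]>110)&(h[...,2]>60)
        v,u=np.where(k)
        if len(v): print(n,nm,len(v),np.median(u),np.median(v),'med',np.median(B[k],0),'z',np.percentile(B[k][:,2],[5,95]))
    # rows by col through clip
    if n=='side':
        for v in range(164,180): print(v,im[v,357],B[v,357],h[v,357])
```

```text
side yel 24 357.5 169.5 med [-0.0146 -0.2311  0.1762] z [0.174  0.1791]
side red 14 349.5 171.5 med [-0.0054 -0.1984  0.1531] z [0.1501 0.1606]
164 [ 98 101 104] [-0.0134 -0.2261  0.1919] [ 15  15 104]
165 [95 92 97] [-0.0151 -0.2274  0.1896] [162  13  97]
166 [88 91 95] [-0.0135 -0.2269  0.1854] [13 19 95]
167 [98 94 98] [-0.0139 -0.2275  0.1824] [150  10  98]
168 [ 86 100 109] [-0.0079 -0.2246  0.1757] [ 18  54 109]
169 [  8 137 165] [-0.0116 -0.2269  0.1745] [ 25 243 165]
170 [ 22 109 133] [-0.0188 -0.2313  0.1754] [ 24 213 133]
171 [65 66 42] [-0.0141 -0.2291  0.1694] [89 93 66]
172 [52 66 47] [-0.015  -0.23    0.1666] [68 73 66]
173 [51 69 49] [-0.0162 -0.231   0.164 ] [63 74 69]
174 [59 77 61] [-0.0139 -0.2301  0.1594] [57 60 77]
175 [47 67 49] [-0.0144 -0.2308  0.1564] [57 76 67]
176 [61 76 62] [-0.0143 -0.2311  0.153 ] [58 50 76]
177 [ 97  97 105] [-0.0087 -0.2284  0.1464] [  0  19 105]
178 [ 96 100 104] [-0.016  -0.2328  0.1473] [ 15  20 104]
179 [ 94  93 101] [-0.0151 -0.2327  0.1435] [176  20 101]
scene yel 24 379.0 212.0 med [-0.0151 -0.233   0.1771] z [0.1745 0.1804]
```

Request:
apply_moves([
  [0.085, 0, 0.0, -0.006, 0],
  [0.085, 0, 0.0, -0.012, 0],
  [0.085, 0, 0.0, -0.018, 0],
  [0.085, 0, 0.0, -0.024, 0],
  [0.085, 0, 0.0, -0.027, 0],
  [0.085, 0, 0.0, -0.027, 0],
  [0.085, 0, 0.0, -0.027, 0],
  [0.085, 0, 0.0, -0.027, 0],
  [0.085, 0, 0.0, -0.027, 0],
  [0.085, 0, 0.0, -0.027, 0],
  [0.085, 0, 0.0, -0.027, 0],
  [0.085, 0, 0.0, -0.027, 0],
])

```text
t: 7.82
tool_pos: [0.4866, 0.3054, 0.3301]
tool_rot: [-1.254, -2.868, 0.034]
contact_force: [-18.0, -18.5, 1.3]
opening: 0.0848
grip_force: 12.7
```

```bash
python3 m.py
python3 - <<'E'
from h import *
n='side'
im=cv2.imread(f'pics/{n}_m.png');B=tob(np.load(n+'W.npy')); h=cv2.cvtColor(im,cv2.COLOR_BGR2HSV)
m=(abs(B[...,1]+.2)<.06)&(abs(B[...,0])<.1)&(B[...,2]>.12)&(B[...,2]<.24)
k=m&(h[...,0]<=8)&(h[...,1]>110)&(h[...,2]>60);print(k.sum(),np.percentile(B[k][:,2],[5,50,95]))
E
```

```text
tool [-0.0826  0.1248  0.3301]
side -0.19 128 ledge top z [0.1789 0.1845 0.187 ]
side -0.08 190 ledge top z [0.1794 0.1845 0.1869]
side 0.1 128 ledge top z [0.1823 0.2201 0.249 ]
scene -0.19 144 ledge top z [0.182  0.1853 0.1879]
scene -0.08 193 ledge top z [0.1829 0.186  0.1888]
scene 0.1 129 ledge top z [0.1841 0.2146 0.2504]
15 [0.176  0.1804 0.1832]
```

Request:
apply_moves([
  [0.085, 0, -0.015, 0, 0],
  [0.085, 0, -0.03, 0, 0],
  [0.085, -0.04, -0.03, 0, 0],
  [0.085, -0.08, -0.03, 0, 0],
  [0.085, -0.115, -0.03, 0, 0],
  [0.085, -0.132, -0.03, 0, 0],
  [0.085, -0.132, -0.03, 0, 0],
  [0.085, -0.132, -0.03, 0, 0],
])

```text
t: 8.58
tool_pos: [0.5578, 0.1907, 0.3347]
tool_rot: [-1.261, -2.877, -0.001]
contact_force: [-0.8, 0.6, 0.7]
opening: 0.0852
grip_force: 0.0
```

Run:
```python
from h import *
print(tob(tool()[:3,3]))
p=shot('wrist');B=tob(cloud(p))
k=(B[...,2]>.052)&(B[...,2]<.075)&(B[...,0]>-.11)&(B[...,0]<-.055)&(abs(B[...,1])<.09)
print(k.sum(),np.percentile(B[k],[2,25,50,75,98],axis=0))
go(tow([-.107,-.006,.205]))
```

```text
[-0.1083 -0.0078  0.3347]
2364 [[-0.081  -0.0595  0.0612]
 [-0.0784 -0.033   0.065 ]
 [-0.0753  0.007   0.0663]
 [-0.0718  0.0415  0.0672]
 [-0.0564  0.0561  0.0683]]
shift [0.0008 0.0012 0.1296] roll 0 len 0.13
```

Request:
apply_moves([
  [0.085, 0, 0.001, 0.035, 0],
  [0.085, 0, 0.001, 0.07, 0],
  [0.085, 0, 0.001, 0.1, 0],
  [0.085, 0, 0.001, 0.128, 0],
  [0.085, 0, 0.001, 0.128, 0],
  [0.085, 0, -0.01, 0.128, 0],
  [0.085, 0, -0.025, 0.128, 0],
  [0.085, 0, -0.04, 0.128, 0],
  [0.085, 0, -0.055, 0.128, 0],
  [0.085, 0, -0.07, 0.128, 0],
  [0.085, 0, -0.085, 0.128, 0],
  [0.085, 0, -0.085, 0.128, 0],
])

```text
t: 9.63
tool_pos: [0.4939, 0.1333, 0.2088]
tool_rot: [1.257, 2.877, 0.001]
contact_force: [-0.2, 0.2, -0.1]
opening: 0.0847
grip_force: 0.0
```

Request:
apply_moves([
  [0.085, 0, -0.015, 0, 0],
  [0.085, 0, -0.03, 0, 0],
  [0.085, 0, -0.045, 0, 0],
  [0.085, 0, -0.06, 0, 0],
  [0.085, 0, -0.072, 0, 0],
  [0.085, 0, -0.08, 0, 0],
  [0.085, 0, -0.085, 0, 0],
  [0.085, 0, -0.088, 0, 0],
  [0.085, 0, -0.09, 0, 0],
  [0.085, 0, -0.09, 0, 0],
  [0.085, 0, -0.09, 0, 0],
])

```text
t: 10.55
tool_pos: [0.4344, 0.0778, 0.2088]
tool_rot: [1.255, 2.856, 0.052]
contact_force: [53.1, 45.8, -45.3]
opening: 0.0854
grip_force: 33.7
```

Run:
```python
from h import *
print(tob(tool()[:3,3]), telemetry.get_obs()['contact_force'])
for n in ['side','scene']:
    p=shot(n);B=tob(cloud(p));cv2.imwrite(f'pics/{n}2.png',p['img'])
    k=(B[...,2]>.052)&(B[...,2]<.075)&(B[...,0]>-.30)&(B[...,0]<-.195)&(abs(B[...,1])<.05)
    print(n,k.sum(),np.percentile(B[k],[2,50,98],axis=0).ravel())
    for i in (1,2,3,4):
        for d in eyes.tip_of(f'seat{i}',p)[:4]: print(i,round(d['confidence'],2),np.round(d['point']),tob(at(cloud(p),*d['point'],1)))
```

```text
[-0.2756 -0.0068  0.2088] [ 53.1387  45.7723 -45.3418]
side 93 [-0.24   -0.0471  0.058  -0.2344 -0.0106  0.0647 -0.2169  0.031   0.0744]
1 0.69 [293. 191.] [-0.0516 -0.017   0.0367]
1 0.67 [267. 182.] [-0.0543  0.0959  0.0329]
1 0.62 [314. 199.] [-0.0473 -0.1025  0.033 ]
1 0.28 [302. 193.] [ 0.0027 -0.0154  0.0076]
2 0.69 [293. 191.] [-0.0516 -0.017   0.0367]
2 0.67 [267. 182.] [-0.0543  0.0959  0.0329]
2 0.62 [314. 199.] [-0.0473 -0.1025  0.033 ]
2 0.28 [302. 193.] [ 0.0027 -0.0154  0.0076]
3 0.69 [293. 191.] [-0.0516 -0.017   0.0367]
3 0.67 [267. 182.] [-0.0543  0.0959  0.0329]
3 0.62 [314. 199.] [-0.0473 -0.1025  0.033 ]
3 0.28 [302. 193.] [ 0.0027 -0.0154  0.0076]
4 0.69 [293. 191.] [-0.0516 -0.017   0.0367]
4 0.67 [267. 182.] [-0.0543  0.0959  0.0329]
4 0.62 [314. 199.] [-0.0473 -0.1025  0.033 ]
4 0.28 [302. 193.] [ 0.0027 -0.0154  0.0076]
scene 58 [-0.2375 -0.0473  0.0573 -0.231  -0.0142  0.0657 -0.2072  0.0465  0.0739]
1 0.91 [343. 222.] [-0.0964 -0.081   0.0373]
1 0.88 [335. 206.] [-0.1143  0.0104  0.0386]
1 0.82 [336. 192.] [-0.1034  0.1095  0.0344]
1 0.63 [335. 174.] [-0.0925  0.2973  0.0004]
2 0.91 [343. 222.] [-0.0964 -0.081   0.0373]
2 0.88 [335. 206.] [-0.1143  0.0104  0.0386]
2 0.82 [336. 192.] [-0.1034  0.1095  0.0344]
2 0.63 [335. 174.] [-0.0925  0.2973  0.0004]
3 0.91 [343. 222.] [-0.0964 -0.081   0.0373]
3 0.88 [335. 206.] [-0.1143  0.0104  0.0386]
3 0.82 [336. 192.] [-0.1034  0.1095  0.0344]
3 0.63 [335. 174.] [-0.0925  0.2973  0.0004]
4 0.91 [343. 222.] [-0.0964 -0.081   0.0373]
4 0.88 [335. 206.] [-0.1143  0.0104  0.0386]
4 0.82 [336. 192.] [-0.1034  0.1095  0.0344]
4 0.63 [335. 174.] [-0.0925  0.2973  0.0004]
```

Request:
apply_moves([
  [0.085, 0, 0.008, 0, 0],
  [0.085, 0, 0.016, 0, 0],
  [0.085, 0, 0.016, -0.04, 0],
  [0.085, 0, 0.016, -0.08, 0],
  [0.085, 0, 0.03, -0.115, 0],
  [0.085, 0, 0.06, -0.145, 0],
  [0.085, -0.03, 0.085, -0.17, 0],
  [0.085, -0.06, 0.1, -0.19, 0],
  [0.085, -0.08, 0.1, -0.2, 0],
  [0.085, -0.08, 0.1, -0.2, 0],
  [0.085, -0.08, 0.1, -0.2, 0],
])

```text
t: 11.97
tool_pos: [0.5573, 0.0815, 0.4085]
tool_rot: [1.259, 2.876, 0.001]
contact_force: [-0.4, -0.7, 0.2]
opening: 0.0853
grip_force: 0.0
```

Run:
```python
from h import *
print(tob(tool()[:3,3]),telemetry.get_obs()['contact_force'])
p=shot('wrist');B=tob(cloud(p));np.save('B.npy',B);cv2.imwrite('pics/w2.png',p['img'])
k=(B[...,2]>.052)&(B[...,2]<.075)&(B[...,0]>-.30)&(B[...,0]<-.2)&(abs(B[...,1])<.09)
print(k.sum(),np.percentile(B[k],[2,50,98],axis=0))
for d in eyes.tip_of('seat1',p): print(round(d['confidence'],2),np.round(d['point'],1),tob(at(cloud(p),*d['point'],1)))
k=(B[...,2]>.035)&(B[...,2]<.047)&(B[...,0]>-.17)&(B[...,0]<-.05)&(abs(B[...,1])<.2)
print('ringtop',k.sum(),np.median(B[k],0))
n,l,st,c=cv2.connectedComponentsWithStats(k.astype(np.uint8))
for i in range(1,n):
    if st[i,4]>150:
        q=B[l==i]; print(c[i],st[i],np.percentile(q,[1,50,99],axis=0).round(4).tolist())
```

```text
[-0.1829 -0.0876  0.4085] [-0.4352 -0.6845  0.2478]
2149 [[-0.2357 -0.0614  0.0601]
 [-0.2285  0.0065  0.0659]
 [-0.2016  0.0552  0.0685]]
0.96 [359.9 148.3] [-0.0952 -0.0576  0.0269]
0.94 [366.3  36.8] [-0.0981  0.0504  0.0261]
0.93 [349.1 243.9] [-0.102  -0.1677  0.0374]
ringtop 8478 [-0.103  -0.0312  0.0403]
[354.7894  40.1252] [ 317    0   76   83 2844] [[-0.1458, 0.0098, 0.0361], [-0.1114, 0.0467, 0.0402], [-0.0776, 0.0776, 0.0422]]
[397.0114 149.4313] [ 302    0  124  271 1660] [[-0.1501, -0.1998, 0.0351], [-0.053, -0.0567, 0.04], [-0.0501, 0.0768, 0.0422]]
[347.888  141.5732] [ 314  108   69   69 2125] [[-0.1459, -0.0843, 0.0361], [-0.1115, -0.0484, 0.0404], [-0.0778, -0.0164, 0.0421]]
[342.0322 225.7205] [ 311  197   63   59 1710] [[-0.1459, -0.179, 0.0355], [-0.1119, -0.1428, 0.0404], [-0.0776, -0.1106, 0.0421]]
```

View pics/w2.png

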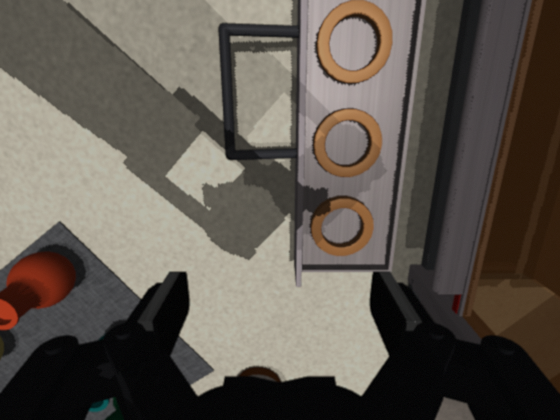

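Three rings are in view, at (355,40), (348,142) and (342,226), and the tray is out. Their centres in the booth frame are x=-.112, y=-.145, -.050 and .044, so the fourth should be at about .139. Now I'll go and look at the mat.

Request:
apply_moves([
  [0.055, -0.024, -0.027, -0.02, 0],
  [0.055, -0.05, -0.054, -0.04, 0],
  [0.055, -0.075, -0.081, -0.06, 0],
  [0.055, -0.1, -0.108, -0.08, 0],
  [0.055, -0.124, -0.135, -0.09, 0],
  [0.055, -0.149, -0.162, -0.09, 0],
  [0.055, -0.174, -0.19, -0.09, 0],
  [0.055, -0.199, -0.217, -0.09, 0],
  [0.055, -0.224, -0.244, -0.09, 0],
  [0.055, -0.249, -0.271, -0.09, 0],
  [0.055, -0.273, -0.298, -0.09, 0],
  [0.055, -0.296, -0.324, -0.09, 0],
], newtons=40)

```text
t: 13.07
tool_pos: [0.5192, -0.3561, 0.4954]
tool_rot: [-1.256, -2.877, -0.001]
contact_force: [0.7, -0.2, -0.1]
opening: 0.0551
grip_force: 0.0
```

Request:
apply_moves([
  [0.055, 0, 0, 0, 0],
  [0.055, 0, 0, 0, 0],
])

```text
t: 13.23
tool_pos: [0.5194, -0.356, 0.495]
tool_rot: [-1.259, -2.875, -0.002]
contact_force: [-0.2, 0.7, 0.1]
opening: 0.055
grip_force: 0.0
```

```bash
cat > v.py <<'E'
from h import *
import sys
HUE={'vase1':(20,34),'vase2':(80,100),'vase3':(2,14),'vase4':(128,160)}
def vases(p):
    W=cloud(p); hs=cv2.cvtColor(p['img'],cv2.COLOR_BGR2HSV); out={}
    for n,(lo,hi) in HUE.items():
        m=((hs[...,0]>=lo)&(hs[...,0]<=hi)&(hs[...,1]>90)&(hs[...,2]>40)&(W[...,2]>.01)&(W[...,2]<.25)).astype(np.uint8)
        m=cv2.morphologyEx(m,cv2.MORPH_OPEN,np.ones((3,3)))
        c,l,st,ce=cv2.connectedComponentsWithStats(m)
        for i in range(1,c):
            if st[i,4]<150: continue
            Q=W[l==i]; z=np.percentile(Q[:,2],99)
            top=Q[Q[:,2]>z-.006]
            (cx,cy),r=cv2.minEnclosingCircle(top[:,:2].astype(np.float32))
            # ball sphere fit
            b=Q[(Q[:,2]<z-.04)]; s=np.full(3,np.nan)
            if len(b)>60:
                A=np.c_[2*b,np.ones(len(b))]; x=np.linalg.lstsq(A,(b**2).sum(1),rcond=None)[0]; s=np.r_[x[:2],np.sqrt(x[3]+x[:3]@x[:3])]
            out.setdefault(n,[]).append((round(z,4),cx,cy,r)); print(n,st[i,4],'ztop %.4f rim (%.4f,%.4f) r %.4f'%(z,cx,cy,r),'ball',s,'img',ce[i].round())
    return out
if __name__=='__main__':
    p=shot('wrist'); T=tool(); print('tcp',T[:3,3]); vases(p); cv2.imwrite('pics/'+sys.argv[1],p['img'])
    W=cloud(p); print('hand z floor',np.nanmedian(W[...,2]))
E
python3 v.py w3.png
```

```text
tcp [ 0.5197 -0.355   0.4954]
vase1 2254 ztop 0.1047 rim (0.4183,-0.3745) r 0.0195 ball [ 0.4182 -0.3747  0.0334] img [211. 121.]
vase2 2156 ztop 0.1045 rim (0.5639,-0.2428) r 0.0196 ball [ 0.5638 -0.2425  0.0332] img [368. 122.]
vase2 3399 ztop 0.1775 rim (0.7302,-0.2757) r 0.0076 ball [ 0.7868 -0.2881  0.0793] img [447. 246.]
vase2 2398 ztop 0.2019 rim (0.7490,-0.2843) r 0.0297 ball [nan nan nan] img [504. 301.]
vase3 2573 ztop 0.1045 rim (0.4321,-0.2069) r 0.0197 ball [ 0.4317 -0.2067  0.0333] img [311.  24.]
vase3 1206 ztop 0.0957 rim (0.7481,-0.1874) r 0.0287 ball [nan nan nan] img [496. 191.]
vase3 699 ztop 0.1008 rim (0.5219,-0.5773) r 0.0129 ball [ 0.5264 -0.5752  0.0177] img [178. 280.]
vase3 6056 ztop 0.1472 rim (0.6689,-0.5552) r 0.0582 ball [ 0.7075 -0.5818  0.0866] img [280. 342.]
vase3 394 ztop 0.1289 rim (0.8763,-0.5044) r 0.0072 ball [ 0.9096 -0.5025  0.0134] img [398. 406.]
vase4 273 ztop 0.1323 rim (0.2300,-0.3991) r 0.0143 ball [nan nan nan] img [13.  5.]
vase4 2344 ztop 0.0859 rim (0.2233,-0.3940) r 0.0266 ball [nan nan nan] img [71. 23.]
vase4 1951 ztop 0.1047 rim (0.5371,-0.3846) r 0.0197 ball [ 0.5372 -0.3846  0.0333] img [275. 189.]
hand z floor 0.0029617158924428733
```

View pics/w3.png

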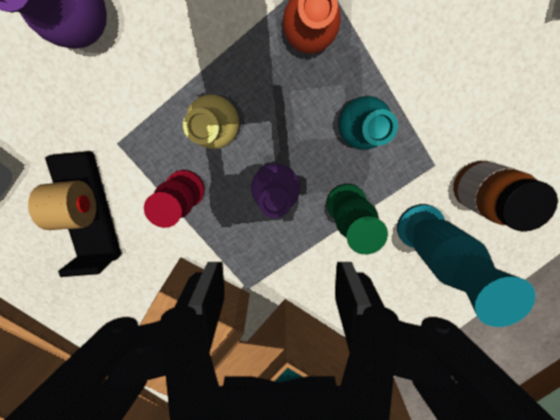

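The wrist view shows the mat with yellow at (211,121), teal (368,122), orange (311,24), violet (275,189) and the footed vases beside them. I'll pick the violet one first.

Request:
apply_moves([
  [0.06, -0.0335, -0.007, 0.03, 0],
  [0.06, -0.0335, -0.007, 0.065, 0],
  [0.06, -0.0335, -0.007, 0.1, 0],
  [0.06, -0.0335, -0.007, 0.135, 0],
  [0.06, -0.0335, -0.007, 0.17, 0],
  [0.06, -0.0335, -0.007, 0.2, 0],
  [0.06, -0.0335, -0.007, 0.23, 0],
  [0.06, -0.0335, -0.007, 0.2545, 0],
  [0.06, -0.0335, -0.007, 0.2545, 0],
  [0.025, -0.0335, -0.007, 0.2545, 0],
  [0.025, -0.0335, -0.007, 0.2545, 0],
  [0.025, -0.0335, -0.007, 0.2545, 0],
])

```text
t: 14.28
tool_pos: [0.5387, -0.3849, 0.2452]
tool_rot: [1.255, 2.875, -0.002]
contact_force: [1.0, 0.1, -1.6]
opening: 0.033
grip_force: 40.0
```

Request:
apply_moves([
  [0.02, 0, 0, 0, 0],
  [0.02, 0, 0, 0, 0],
  [0.02, 0, 0, -0.01, 0],
  [0.02, 0, 0, -0.03, 0],
  [0.02, 0, 0, -0.06, 0],
  [0.02, 0, 0, -0.09, 0],
  [0.02, 0, 0, -0.12, 0],
  [0.02, 0, 0, -0.15, 0],
  [0.02, 0, 0, -0.17, 0],
  [0.02, 0, 0, -0.17, 0],
])

```text
t: 15.12
tool_pos: [0.5382, -0.3855, 0.4199]
tool_rot: [1.254, 2.869, -0.006]
contact_force: [0.7, -0.6, -0.4]
opening: 0.0329
grip_force: 40.2
```

Run:
```python
from h import *
print(tool()[:3,3]); go(tow([-.1117,-.1448,.41])); print(tow([-.1117,-.1448,.41]))
```

```text
[ 0.5382 -0.3855  0.4199]
shift [0.2726 0.4025 0.0072] roll 0 len 0.486
[0.6484 0.0879 0.41  ]
```

Request:
apply_moves([
  [0.02, 0.015, 0.022, 0, 0],
  [0.02, 0.037, 0.055, 0, 0],
  [0.02, 0.06, 0.088, 0, 0],
  [0.02, 0.082, 0.121, 0, 0],
  [0.02, 0.105, 0.154, 0, 0],
  [0.02, 0.127, 0.188, 0, 0],
  [0.02, 0.15, 0.221, 0, 0],
  [0.02, 0.172, 0.254, 0, 0],
  [0.02, 0.195, 0.288, 0, 0],
  [0.02, 0.217, 0.32, 0, 0],
  [0.02, 0.24, 0.354, 0, 0],
  [0.02, 0.255, 0.377, 0, 0],
])

```text
t: 16.12
tool_pos: [0.6408, 0.0616, 0.4101]
tool_rot: [-1.254, -2.877, 0.0]
contact_force: [0.9, 0.5, -2.8]
opening: 0.0327
grip_force: 40.4
```

Request:
apply_moves([
  [0.02, 0.012, 0.017, 0.0, 0],
  [0.02, 0.0175, 0.0255, 0.03, 0],
  [0.02, 0.0175, 0.0255, 0.06, 0],
  [0.02, 0.0175, 0.0255, 0.09, 0],
  [0.02, 0.0175, 0.0255, 0.115, 0],
  [0.02, 0.0175, 0.0255, 0.115, 0],
  [0.02, 0.0175, 0.0255, 0.115, 0],
])

```text
t: 16.7
tool_pos: [0.6467, 0.0884, 0.2938]
tool_rot: [-1.255, -2.873, 0.005]
contact_force: [-0.2, -0.3, -1.6]
opening: 0.0331
grip_force: 40.4
```

```bash
cat > c.py <<'E'
from h import *
import sys
from v import vases
print(telemetry.get_obs()['opening'],tool()[:3,3],tob(tool()[:3,3]))
p=shot('wrist');B=tob(cloud(p));cv2.imwrite('pics/'+sys.argv[1],p['img'])
k=(B[...,2]>.0385)&(B[...,2]<.045)&(B[...,0]>-.17)&(B[...,0]<-.06)&(abs(B[...,1])<.2)
n,l,st,c=cv2.connectedComponentsWithStats(k.astype(np.uint8))
for i in range(1,n):
    if st[i,4]>150:
        q=B[l==i]; e=np.percentile(q,[1,99],axis=0); print('ring',c[i].round(),st[i,4],e.mean(0),e[1]-e[0])
for k,l in vases(p).items():
    for z,x,y,r in l: print(k,z,tob([x,y,0]),r)
if len(sys.argv)>2: go(tow([float(s) for s in sys.argv[2:5]]))
E
python3 c.py w4.png -.1117 -.1448 .271
```

```text
0.03309713902218957 [0.6467 0.0884 0.2938] [-0.1126 -0.1432  0.2938]
ring [213. 128.] 526 [-0.1594 -0.0933  0.0417] [0.0007 0.1763 0.0063]
ring [284.  79.] 5477 [-0.1114 -0.0507  0.0404] [0.0677 0.0677 0.0034]
ring [292. 186.] 985 [-0.1087 -0.1253  0.0403] [0.0631 0.0302 0.0033]
vase2 445 ztop 0.0512 rim (0.5853,-0.2207) r 0.0132 ball [nan nan nan] img [  6. 402.]
vase3 12834 ztop 0.1478 rim (0.7238,0.1474) r 0.0477 ball [nan nan nan] img [529. 204.]
vase3 698 ztop 0.0814 rim (0.6257,0.1116) r 0.0167 ball [0.6401 0.0932 0.0293] img [279. 182.]
vase3 340 ztop 0.2069 rim (0.6837,0.1387) r 0.0013 ball [0.7571 0.1352 0.0048] img [550. 410.]
vase4 12898 ztop 0.1533 rim (0.6443,0.0891) r 0.0200 ball [0.6435 0.0888 0.0333] img [279. 262.]
vase2 0.0512 [-0.3676 -0.3283  0.    ] 0.013202715665102005
vase3 0.1478 [-0.016  -0.1523  0.    ] 0.047653332352638245
vase3 0.0814 [-0.1122 -0.112   0.    ] 0.016672547906637192
vase3 0.2069 [-0.0513 -0.1314  0.    ] 0.00130843510851264
vase4 0.1533 [-0.1139 -0.1411  0.    ] 0.019969716668128967
shift [-0.0009  0.0002  0.0258] roll 0 len 0.026
```

View pics/w4.png

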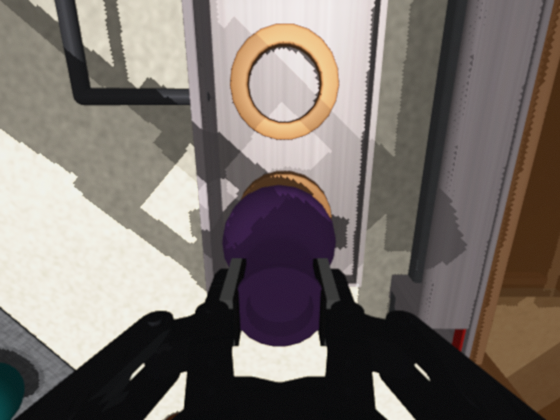

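The violet vase hangs just above the right-hand ring. I'll shift by (-4.5, +2.5) mm and lower it.

Request:
apply_moves([
  [0.02, -0.0045, 0.0025, 0.005, 0],
  [0.02, -0.0045, 0.0025, 0.012, 0],
  [0.02, -0.0045, 0.0025, 0.018, 0],
  [0.02, -0.0045, 0.0025, 0.022, 0],
  [0.02, -0.0045, 0.0025, 0.022, 0],
  [0.02, -0.0045, 0.0025, 0.022, 0],
  [0.036, -0.0045, 0.0025, 0.022, 0],
  [0.045, -0.0045, 0.0025, 0.022, 0],
  [0.06, -0.0045, 0.0025, 0.022, 0],
  [0.06, -0.0045, 0.0025, 0.022, 0],
])

```text
t: 17.58
tool_pos: [0.6531, 0.087, 0.2762]
tool_rot: [1.257, 2.877, 0.001]
contact_force: [0.1, -0.1, -0.3]
opening: 0.0597
grip_force: 0.0
```

Request:
apply_moves([
  [0.06, 0, 0, -0.01, 0],
  [0.06, 0, 0, -0.04, 0],
  [0.06, 0, 0, -0.07, 0],
  [0.06, 0, 0, -0.1, 0],
  [0.06, -0.03, 0, -0.13, 0],
  [0.06, -0.06, -0.02, -0.14, 0],
  [0.06, -0.06, -0.05, -0.14, 0],
  [0.06, -0.06, -0.05, -0.14, 0],
  [0.06, -0.06, -0.05, -0.14, 0],
])

```text
t: 18.33
tool_pos: [0.6564, 0.008, 0.4163]
tool_rot: [1.26, 2.877, 0.001]
contact_force: [0.0, -0.2, 0.2]
opening: 0.0599
grip_force: 0.0
```

```bash
python3 c.py w5.png | grep -E "ring|vase4|vase3|^0"
python3 - <<'E'
from h import *
print('orange?'); go([.52,-.355,.495])
E
```

```text
0.05990196117434141 [0.6564 0.008  0.4163] [-0.1601 -0.2088  0.4163]
ring [330.  29.] 1639 [-0.1116 -0.0629  0.0404] [0.069  0.0448 0.0036]
ring [302. 105.] 210 [-0.1302 -0.1393  0.0403] [0.0318 0.0571 0.0032]
vase3 13069 ztop 0.2129 rim (0.7627,0.1290) r 0.0213 ball [0.7263 0.175  0.046 ] img [517. 108.]
vase3 1814 ztop 0.0647 rim (0.4461,-0.1988) r 0.0217 ball [nan nan nan] img [ 16. 181.]
vase3 919 ztop 0.0935 rim (0.7564,-0.1797) r 0.0308 ball [nan nan nan] img [236. 342.]
vase4 3745 ztop 0.1317 rim (0.6476,0.0896) r 0.0196 ball [0.6494 0.0874 0.0332] img [331. 118.]
vase3 0.2129 [ 0.0001 -0.1923  0.    ] 0.02134625054895878
vase3 0.0647 [-0.4549 -0.2177  0.    ] 0.021691741421818733
vase3 0.0935 [-0.2143 -0.4144  0.    ] 0.030801154673099518
vase4 0.1317 [-0.1111 -0.143   0.    ] 0.01962866447865963
orange?
shift [-0.1743 -0.3473 -0.0794] roll 0 len 0.397
```

Request:
apply_moves([
  [0.06, -0.015, -0.029, -0.01, 0],
  [0.06, -0.03, -0.058, -0.02, 0],
  [0.06, -0.044, -0.087, -0.03, 0],
  [0.06, -0.058, -0.116, -0.04, 0],
  [0.06, -0.073, -0.145, -0.05, 0],
  [0.06, -0.087, -0.174, -0.06, 0],
  [0.06, -0.102, -0.203, -0.07, 0],
  [0.06, -0.116, -0.232, -0.08, 0],
  [0.06, -0.131, -0.261, -0.08, 0],
  [0.06, -0.15, -0.295, -0.08, 0],
  [0.06, -0.165, -0.325, -0.08, 0],
  [0.06, -0.174, -0.347, -0.08, 0],
])

```text
t: 19.38
tool_pos: [0.5203, -0.3561, 0.4951]
tool_rot: [1.258, 2.879, -0.001]
contact_force: [0.5, -0.2, -0.9]
opening: 0.0602
grip_force: 0.0
```

```bash
sed -i 's/print(n,st\[i,4\]/(r>.017 and r<.023 and z<.25) and print(n,st[i,4]/' v.py; python3 v.py w6.png
python3 - <<'E'
from h import *
go([.5639,-.2428,.2409])
E
```

```text
tcp [ 0.5189 -0.3587  0.4948]
vase1 2276 ztop 0.1048 rim (0.4183,-0.3746) r 0.0196 ball [ 0.4182 -0.3747  0.0334] img [211. 119.]
vase2 2138 ztop 0.1047 rim (0.5634,-0.2427) r 0.0196 ball [ 0.5638 -0.2426  0.0332] img [368. 121.]
vase3 2487 ztop 0.1044 rim (0.4321,-0.2072) r 0.0194 ball [ 0.4317 -0.2068  0.0334] img [311.  22.]
hand z floor 0.0029519510493608014
shift [0.055  0.1123 0.2535] roll 0 len 0.283
```

Request:
apply_moves([
  [0.06, 0.012, 0.025, 0.0, 0],
  [0.06, 0.028, 0.057, 0.0, 0],
  [0.06, 0.044, 0.09, 0.03, 0],
  [0.06, 0.055, 0.112, 0.06, 0],
  [0.06, 0.055, 0.112, 0.095, 0],
  [0.06, 0.055, 0.112, 0.13, 0],
  [0.06, 0.055, 0.112, 0.165, 0],
  [0.06, 0.055, 0.112, 0.2, 0],
  [0.06, 0.055, 0.112, 0.23, 0],
  [0.06, 0.055, 0.112, 0.2545, 0],
  [0.06, 0.055, 0.112, 0.2545, 0],
  [0.025, 0.055, 0.112, 0.2545, 0],
])

```text
t: 20.43
tool_pos: [0.5653, -0.2369, 0.2392]
tool_rot: [-1.254, -2.876, -0.001]
contact_force: [0.7, -0.2, 1.4]
opening: 0.0491
grip_force: 0.0
```

Request:
apply_moves([
  [0.02, 0, 0, 0, 0],
  [0.02, 0, 0, 0, 0],
  [0.02, 0, 0, 0, 0],
  [0.02, 0, 0, -0.01, 0],
  [0.02, 0, 0, -0.03, 0],
  [0.02, 0, 0, -0.06, 0],
  [0.02, 0, 0, -0.09, 0],
  [0.02, 0, 0, -0.12, 0],
  [0.02, 0, 0, -0.15, 0],
  [0.02, 0, 0, -0.17, 0],
  [0.02, 0, 0, -0.17, 0],
])

```text
t: 21.35
tool_pos: [0.5659, -0.2385, 0.4187]
tool_rot: [1.253, 2.868, -0.002]
contact_force: [0.7, -0.6, -2.3]
opening: 0.0328
grip_force: 40.3
```

Run:
```python
from h import *
print(tool()[:3,3]); go(tow([-.1137,-.0527,.41]))
```

```text
[ 0.5659 -0.2385  0.4187]
shift [0.2756 0.2802 0.0066] roll 0 len 0.393
```

Request:
apply_moves([
  [0.02, 0.012, 0.012, 0, 0],
  [0.02, 0.036, 0.036, 0, 0],
  [0.02, 0.06, 0.061, 0, 0],
  [0.02, 0.085, 0.086, 0, 0],
  [0.02, 0.11, 0.112, 0, 0],
  [0.02, 0.135, 0.137, 0, 0],
  [0.02, 0.16, 0.163, 0, 0],
  [0.02, 0.185, 0.188, 0, 0],
  [0.02, 0.21, 0.214, 0, 0],
  [0.02, 0.235, 0.239, 0, 0],
  [0.02, 0.26, 0.264, 0, 0],
  [0.02, 0.2755, 0.28, 0, 0],
])

```text
t: 22.35
tool_pos: [0.5822, 0.1577, 0.4081]
tool_rot: [-1.253, -2.876, 0.001]
contact_force: [0.6, -0.4, -3.1]
opening: 0.0331
grip_force: 40.3
```

Request:
apply_moves([
  [0.02, 0, 0, 0.02, 0],
  [0.02, 0, 0, 0.05, 0],
  [0.02, 0, 0, 0.08, 0],
  [0.02, 0, 0, 0.105, 0],
  [0.02, 0, 0, 0.12, 0],
  [0.02, 0, 0, 0.12, 0],
  [0.02, 0, 0, 0.12, 0],
])

```text
t: 22.93
tool_pos: [0.5822, 0.1545, 0.2879]
tool_rot: [-1.256, -2.875, 0.004]
contact_force: [0.3, 1.1, -2.9]
opening: 0.0334
grip_force: 40.5
```

```bash
python3 c.py w7.png | grep -E "ring|vase2|^0"
```

```text
0.03336361351438428 [0.5822 0.1545 0.2879] [-0.115  -0.051   0.2879]
ring [288.  74.] 5901 [-0.1115  0.0443  0.0404] [0.0677 0.0676 0.0034]
ring [215. 136.] 395 [-0.1595  0.001   0.0417] [0.0006 0.1307 0.0062]
ring [297. 189.] 1621 [-0.1091 -0.0347  0.0404] [0.0643 0.0383 0.0034]
vase2 5013 ztop 0.1493 rim (0.5831,0.1526) r 0.0202 ball [nan nan nan] img [279. 315.]
vase2 0.1254 [-0.1169 -0.0401  0.    ] 0.012822678312659264
vase2 0.1493 [-0.1156 -0.0529  0.    ] 0.020192164927721024
```

Request:
apply_moves([
  [0.02, 0.002, 0.004, 0.004, 0],
  [0.02, 0.002, 0.004, 0.01, 0],
  [0.02, 0.002, 0.004, 0.015, 0],
  [0.02, 0.002, 0.004, 0.018, 0],
  [0.02, 0.002, 0.004, 0.018, 0],
  [0.02, 0.002, 0.004, 0.018, 0],
  [0.036, 0.002, 0.004, 0.018, 0],
  [0.045, 0.002, 0.004, 0.018, 0],
  [0.06, 0.002, 0.004, 0.018, 0],
  [0.06, 0.002, 0.004, 0.018, 0],
])

```text
t: 23.82
tool_pos: [0.5856, 0.1585, 0.2738]
tool_rot: [1.257, 2.877, 0.002]
contact_force: [0.5, 0.3, 0.1]
opening: 0.06
grip_force: 0.0
```

Request:
apply_moves([
  [0.06, 0, 0, -0.01, 0],
  [0.06, 0, 0, -0.04, 0],
  [0.06, 0, 0, -0.07, 0],
  [0.06, 0, 0, -0.1, 0],
  [0.06, -0.03, 0, -0.13, 0],
  [0.06, -0.06, -0.02, -0.14, 0],
  [0.06, -0.06, -0.05, -0.14, 0],
  [0.06, -0.06, -0.05, -0.14, 0],
  [0.06, -0.06, -0.05, -0.14, 0],
])

```text
t: 24.57
tool_pos: [0.5888, 0.0796, 0.4139]
tool_rot: [1.26, 2.876, 0.001]
contact_force: [0.2, 0.9, 0.5]
opening: 0.0599
grip_force: 0.0
```

```bash
python3 c.py w8.png | grep -E "ring|vase2|vase4|^0"
python3 - <<'E'
from h import *
go([.49,-.32,.45])
E
```

```text
0.059888487313481634 [0.5888 0.0796 0.4139] [-0.1611 -0.1104  0.4139]
ring [331.  31.] 1727 [-0.1117  0.0333  0.0405] [0.0688 0.0478 0.0036]
ring [303. 108.] 224 [-0.1278 -0.0462  0.0405] [0.0366 0.0601 0.0038]
ring [316. 188.] 451 [-0.1141 -0.1328  0.0403] [0.0638 0.0443 0.0033]
vase2 3645 ztop 0.1314 rim (0.5870,0.1569) r 0.0196 ball [0.5847 0.157  0.0332] img [334. 122.]
vase4 2236 ztop 0.1317 rim (0.6475,0.0897) r 0.0195 ball [0.6523 0.0859 0.0401] img [336. 223.]
vase2 0.1314 [-0.1099 -0.0524  0.    ] 0.019551891833543777
vase4 0.1317 [-0.1111 -0.1428  0.    ] 0.01954049803316593
shift [-0.2267 -0.3445 -0.0368] roll 0 len 0.414
```

Teal is seated. On to the yellow and orange vases: move to a viewpoint first.

Request:
apply_moves([
  [0.06, -0.01, -0.015, -0.003, 0],
  [0.06, -0.03, -0.045, -0.006, 0],
  [0.06, -0.05, -0.076, -0.01, 0],
  [0.06, -0.071, -0.108, -0.013, 0],
  [0.06, -0.091, -0.138, -0.016, 0],
  [0.06, -0.112, -0.17, -0.02, 0],
  [0.06, -0.133, -0.202, -0.023, 0],
  [0.06, -0.154, -0.234, -0.026, 0],
  [0.06, -0.175, -0.266, -0.03, 0],
  [0.06, -0.196, -0.298, -0.033, 0],
  [0.06, -0.215, -0.327, -0.036, 0],
  [0.06, -0.227, -0.344, -0.037, 0],
])

```text
t: 25.62
tool_pos: [0.4908, -0.3221, 0.4504]
tool_rot: [1.259, 2.877, -0.002]
contact_force: [0.7, -0.2, -0.7]
opening: 0.0601
grip_force: 0.0
```

Request:
apply_moves([
  [0.06, 0, 0, 0, 0],
  [0.06, 0, 0, 0, 0],
])

```text
t: 25.78
tool_pos: [0.4915, -0.3201, 0.4496]
tool_rot: [-1.259, -2.878, -0.001]
contact_force: [-0.2, 1.2, -1.0]
opening: 0.0603
grip_force: 0.0
```

```bash
python3 v.py w9.png
python3 - <<'E'
from h import *
go([.4182,-.3746,.2409]);go([.4318,-.2069,.2409])
E
```

```text
tcp [ 0.4917 -0.3193  0.4495]
vase1 2782 ztop 0.1046 rim (0.4180,-0.3749) r 0.0199 ball [ 0.4182 -0.3747  0.0334] img [202. 164.]
vase3 3366 ztop 0.1047 rim (0.4316,-0.2067) r 0.0196 ball [ 0.4316 -0.2067  0.0333] img [311.  56.]
hand z floor 0.00316723447446432
shift [ 0.0092 -0.0916  0.2085] roll 0 len 0.228
shift [0.1229 0.0324 0.2087] roll 0 len 0.244
```

Request:
apply_moves([
  [0.06, 0.002, -0.025, 0.0, 0],
  [0.06, 0.006, -0.06, 0.0, 0],
  [0.06, 0.009, -0.0915, 0.02, 0],
  [0.06, 0.009, -0.0915, 0.055, 0],
  [0.06, 0.009, -0.0915, 0.09, 0],
  [0.06, 0.009, -0.0915, 0.125, 0],
  [0.06, 0.009, -0.0915, 0.16, 0],
  [0.06, 0.009, -0.0915, 0.19, 0],
  [0.06, 0.009, -0.0915, 0.209, 0],
  [0.06, 0.009, -0.0915, 0.209, 0],
  [0.025, 0.009, -0.0915, 0.209, 0],
  [0.025, 0.009, -0.0915, 0.209, 0],
])

```text
t: 26.83
tool_pos: [0.4189, -0.3751, 0.2425]
tool_rot: [1.255, 2.878, -0.002]
contact_force: [0.5, 0.1, 1.0]
opening: 0.0364
grip_force: 0.0
```

Request:
apply_moves([
  [0.02, 0, 0, 0, 0],
  [0.02, 0, 0, 0, 0],
  [0.02, 0, 0, 0, 0],
  [0.02, 0, 0, -0.01, 0],
  [0.02, 0, 0, -0.03, 0],
  [0.02, 0, 0, -0.06, 0],
  [0.02, 0, 0, -0.09, 0],
  [0.02, 0, 0, -0.12, 0],
  [0.02, 0, 0, -0.15, 0],
  [0.02, 0, 0, -0.17, 0],
  [0.02, 0, 0, -0.17, 0],
])

```text
t: 27.75
tool_pos: [0.4181, -0.376, 0.4175]
tool_rot: [1.254, 2.87, -0.008]
contact_force: [1.2, -0.2, -2.2]
opening: 0.033
grip_force: 40.4
```

Run:
```python
from h import *
print(tool()[:3,3]); go(tow([-.1117,.0440,.41]))
```

```text
[ 0.4181 -0.376   0.4175]
shift [0.3729 0.4841 0.0032] roll 0 len 0.611
```

Request:
apply_moves([
  [0.02, 0.012, 0.015, 0, 0],
  [0.02, 0.033, 0.043, 0, 0],
  [0.02, 0.055, 0.072, 0, 0],
  [0.02, 0.077, 0.1, 0, 0],
  [0.02, 0.1, 0.13, 0, 0],
  [0.02, 0.122, 0.158, 0, 0],
  [0.02, 0.144, 0.187, 0, 0],
  [0.02, 0.166, 0.216, 0, 0],
  [0.02, 0.188, 0.244, 0, 0],
  [0.02, 0.21, 0.273, 0, 0],
  [0.02, 0.232, 0.302, 0, 0],
  [0.02, 0.254, 0.33, 0, 0],
])

```text
t: 28.75
tool_pos: [0.4867, 0.037, 0.4087]
tool_rot: [-1.257, -2.877, 0.002]
contact_force: [0.1, -0.5, -3.0]
opening: 0.0326
grip_force: 40.6
```

Request:
apply_moves([
  [0.02, 0.022, 0.029, 0, 0],
  [0.02, 0.044, 0.057, 0, 0],
  [0.02, 0.066, 0.086, 0, 0],
  [0.02, 0.088, 0.114, 0, 0],
  [0.02, 0.11, 0.142, 0, 0],
  [0.02, 0.119, 0.154, 0.01, 0],
  [0.02, 0.119, 0.154, 0.04, 0],
  [0.02, 0.119, 0.154, 0.07, 0],
  [0.02, 0.119, 0.154, 0.1, 0],
  [0.02, 0.119, 0.154, 0.12, 0],
  [0.02, 0.119, 0.154, 0.12, 0],
  [0.02, 0.119, 0.154, 0.12, 0],
])

```text
t: 29.75
tool_pos: [0.5184, 0.2268, 0.2879]
tool_rot: [-1.256, -2.875, 0.006]
contact_force: [0.2, 0.3, -1.8]
opening: 0.0333
grip_force: 40.8
```

```bash
python3 c.py w10.png | grep -E "ring|vase1|^0"
```

```text
0.03331849256869182 [0.5184 0.2268 0.2879] [-0.1127  0.0455  0.2879]
ring [211. 128.] 555 [-0.1595  0.0954  0.0418] [0.0007 0.1732 0.0063]
ring [285.  76.] 5852 [-0.1114  0.1394  0.0404] [0.0677 0.0678 0.0034]
ring [291. 186.] 1108 [-0.1094  0.065   0.0404] [0.0638 0.0293 0.0034]
vase1 13527 ztop 0.1493 rim (0.5159,0.2270) r 0.0201 ball [0.5206 0.2217 0.0423] img [279. 264.]
vase1 0.1493 [-0.1144  0.0473  0.    ] 0.02008499763906002
```

Request:
apply_moves([
  [0.02, -0.003, 0.003, 0.004, 0],
  [0.02, -0.003, 0.003, 0.01, 0],
  [0.02, -0.003, 0.003, 0.015, 0],
  [0.02, -0.003, 0.003, 0.018, 0],
  [0.02, -0.003, 0.003, 0.018, 0],
  [0.02, -0.003, 0.003, 0.018, 0],
  [0.036, -0.003, 0.003, 0.018, 0],
  [0.045, -0.003, 0.003, 0.018, 0],
  [0.06, -0.003, 0.003, 0.018, 0],
  [0.06, -0.003, 0.003, 0.018, 0],
])

```text
t: 30.63
tool_pos: [0.5241, 0.2271, 0.2736]
tool_rot: [1.257, 2.878, 0.002]
contact_force: [-0.0, 0.4, -0.0]
opening: 0.0601
grip_force: 0.0
```

Request:
apply_moves([
  [0.06, 0, 0, -0.01, 0],
  [0.06, 0, 0, -0.04, 0],
  [0.06, 0, 0, -0.07, 0],
  [0.06, 0, 0, -0.1, 0],
  [0.06, -0.03, 0, -0.13, 0],
  [0.06, -0.06, -0.02, -0.14, 0],
  [0.06, -0.06, -0.05, -0.14, 0],
  [0.06, -0.06, -0.05, -0.14, 0],
  [0.06, -0.06, -0.05, -0.14, 0],
])

```text
t: 31.38
tool_pos: [0.5274, 0.1482, 0.4139]
tool_rot: [1.26, 2.876, 0.002]
contact_force: [-0.3, 0.7, 0.2]
opening: 0.0601
grip_force: 0.0
```

```bash
python3 c.py w11.png | grep -E "ring|vase1|vase2|vase4|^0"
python3 - <<'E'
from h import *
go([.45,-.23,.45])
E
```

```text
0.060081757656422374 [0.5274 0.1482 0.4139] [-0.1595 -0.0183  0.4139]
ring [329.  29.] 1642 [-0.1119  0.127   0.0404] [0.069  0.0444 0.0036]
ring [301. 105.] 207 [-0.1296  0.0522  0.0405] [0.0337 0.0549 0.0035]
ring [315. 185.] 449 [-0.1141 -0.0378  0.0404] [0.0649 0.045  0.0036]
ring [310. 263.] 414 [-0.116  -0.1323  0.0404] [0.0613 0.0428 0.0035]
vase1 2658 ztop 0.1319 rim (0.5157,0.2270) r 0.0196 ball [0.5203 0.2266 0.0344] img [324. 121.]
vase2 2044 ztop 0.1313 rim (0.5871,0.1571) r 0.0197 ball [0.5906 0.1475 0.0497] img [336. 222.]
vase4 1045 ztop 0.1319 rim (0.6468,0.0901) r 0.0199 ball [nan nan nan] img [329. 325.]
vase1 0.1319 [-0.1146  0.0474  0.    ] 0.0195724256336689
vase2 0.1313 [-0.1096 -0.0523  0.    ] 0.019689468666911125
vase4 0.0993 [-0.129  -0.0893  0.    ] 0.06499132513999939
vase4 0.1319 [-0.1114 -0.1421  0.    ] 0.019907673820853233
shift [-0.2254 -0.3142 -0.0367] roll 0 len 0.388
```

Request:
apply_moves([
  [0.06, -0.01, -0.014, -0.003, 0],
  [0.06, -0.03, -0.042, -0.006, 0],
  [0.06, -0.05, -0.07, -0.01, 0],
  [0.06, -0.07, -0.098, -0.013, 0],
  [0.06, -0.09, -0.125, -0.016, 0],
  [0.06, -0.11, -0.153, -0.02, 0],
  [0.06, -0.13, -0.181, -0.023, 0],
  [0.06, -0.15, -0.209, -0.026, 0],
  [0.06, -0.17, -0.237, -0.03, 0],
  [0.06, -0.19, -0.265, -0.033, 0],
  [0.06, -0.21, -0.293, -0.036, 0],
  [0.06, -0.225, -0.314, -0.037, 0],
])

```text
t: 32.43
tool_pos: [0.4504, -0.2312, 0.4506]
tool_rot: [1.257, 2.878, -0.001]
contact_force: [0.1, -0.2, -0.4]
opening: 0.0602
grip_force: 0.0
```

Request:
apply_moves([
  [0.06, 0, 0, 0, 0],
  [0.06, 0, 0, 0, 0],
])

```text
t: 32.6
tool_pos: [0.4507, -0.23, 0.4498]
tool_rot: [-1.26, -2.878, -0.001]
contact_force: [0.3, 0.4, 0.5]
opening: 0.06
grip_force: 0.0
```

```bash
python3 v.py w12.png
python3 - <<'E'
from h import *
go([.4318,-.2069,.2409])
E
```

```text
tcp [ 0.4508 -0.2292  0.4496]
vase3 2592 ztop 0.1046 rim (0.4315,-0.2066) r 0.0196 ball [ 0.4315 -0.2066  0.0333] img [281. 144.]
vase4 3503 ztop 0.0907 rim (0.2184,-0.3779) r 0.0214 ball [ 0.2131 -0.3862  0.0413] img [ 37. 130.]
hand z floor 0.0016653901959820527
shift [0.0291 0.0011 0.2088] roll 0 len 0.211
```

Request:
apply_moves([
  [0.06, 0.029, 0.001, 0.01, 0],
  [0.06, 0.029, 0.001, 0.04, 0],
  [0.06, 0.029, 0.001, 0.075, 0],
  [0.06, 0.029, 0.001, 0.11, 0],
  [0.06, 0.029, 0.001, 0.145, 0],
  [0.06, 0.029, 0.001, 0.18, 0],
  [0.06, 0.029, 0.001, 0.209, 0],
  [0.06, 0.029, 0.001, 0.209, 0],
  [0.06, 0.029, 0.001, 0.209, 0],
  [0.025, 0.029, 0.001, 0.209, 0],
  [0.025, 0.029, 0.001, 0.209, 0],
  [0.025, 0.029, 0.001, 0.209, 0],
])

```text
t: 33.65
tool_pos: [0.4326, -0.208, 0.2438]
tool_rot: [1.255, 2.874, -0.001]
contact_force: [0.1, 0.8, 4.7]
opening: 0.0332
grip_force: 39.5
```

Request:
apply_moves([
  [0.02, 0, 0, 0, 0],
  [0.02, 0, 0, 0, 0],
  [0.02, 0, 0, -0.01, 0],
  [0.02, 0, 0, -0.03, 0],
  [0.02, 0, 0, -0.06, 0],
  [0.02, 0, 0, -0.09, 0],
  [0.02, 0, 0, -0.12, 0],
  [0.02, 0, 0, -0.15, 0],
  [0.02, 0, 0, -0.17, 0],
  [0.02, 0, 0, -0.17, 0],
])

```text
t: 34.48
tool_pos: [0.4318, -0.2078, 0.4169]
tool_rot: [1.254, 2.87, -0.003]
contact_force: [1.2, -0.7, -2.0]
opening: 0.0333
grip_force: 40.6
```

Run:
```python
from h import *
print(tool()[:3,3]); go(tow([-.1117,.1375,.41]))
```

```text
[ 0.4318 -0.2078  0.4169]
shift [0.3522 0.3598 0.0042] roll 0 len 0.503
```

Request:
apply_moves([
  [0.02, 0.012, 0.012, 0, 0],
  [0.02, 0.037, 0.038, 0, 0],
  [0.02, 0.062, 0.064, 0, 0],
  [0.02, 0.088, 0.09, 0, 0],
  [0.02, 0.113, 0.116, 0, 0],
  [0.02, 0.139, 0.142, 0, 0],
  [0.02, 0.165, 0.168, 0, 0],
  [0.02, 0.19, 0.194, 0, 0],
  [0.02, 0.216, 0.22, 0, 0],
  [0.02, 0.241, 0.246, 0, 0],
  [0.02, 0.267, 0.272, 0, 0],
  [0.02, 0.292, 0.298, 0, 0],
])

```text
t: 35.48
tool_pos: [0.4505, 0.211, 0.4085]
tool_rot: [-1.256, -2.877, 0.003]
contact_force: [1.3, 0.1, -4.5]
opening: 0.0328
grip_force: 40.8
```

Request:
apply_moves([
  [0.02, 0.025, 0.026, 0, 0],
  [0.02, 0.05, 0.051, 0, 0],
  [0.02, 0.06, 0.062, 0, 0],
  [0.02, 0.06, 0.062, 0.03, 0],
  [0.02, 0.06, 0.062, 0.06, 0],
  [0.02, 0.06, 0.062, 0.09, 0],
  [0.02, 0.06, 0.062, 0.11, 0],
  [0.02, 0.06, 0.062, 0.12, 0],
  [0.02, 0.06, 0.062, 0.12, 0],
  [0.02, 0.06, 0.062, 0.12, 0],
])

```text
t: 36.32
tool_pos: [0.4562, 0.2951, 0.2902]
tool_rot: [-1.258, -2.878, 0.002]
contact_force: [0.9, 0.1, -4.0]
opening: 0.0329
grip_force: 41.0
```

```bash
python3 c.py w13.png | grep -E "ring|vase3|^0"
```

```text
0.03289094943400844 [0.4562 0.2951 0.2902] [-0.1119  0.1379  0.2902]
ring [266. 155.] 997 [-0.1106  0.1485  0.0418] [0.0986 0.0949 0.0059]
ring [283. 182.] 1343 [-0.111   0.1607  0.0404] [0.0662 0.0275 0.0033]
vase3 14467 ztop 0.1507 rim (0.4546,0.2957) r 0.0211 ball [0.4605 0.2882 0.0483] img [279. 256.]
vase3 0.162 [-0.0288  0.1207  0.    ] 0.042232658714056015
vase3 0.1507 [-0.1127  0.1394  0.    ] 0.02114107273519039
```

Request:
apply_moves([
  [0.02, 0, 0.001, 0.004, 0],
  [0.02, 0, 0.001, 0.01, 0],
  [0.02, 0, 0.001, 0.015, 0],
  [0.02, 0, 0.001, 0.0195, 0],
  [0.02, 0, 0.001, 0.0195, 0],
  [0.02, 0, 0.001, 0.0195, 0],
  [0.036, 0, 0.001, 0.0195, 0],
  [0.045, 0, 0.001, 0.0195, 0],
  [0.06, 0, 0.001, 0.0195, 0],
  [0.06, 0, 0.001, 0.0195, 0],
])

```text
t: 37.2
tool_pos: [0.4572, 0.2963, 0.2716]
tool_rot: [1.258, 2.879, 0.001]
contact_force: [-0.4, -0.0, 0.1]
opening: 0.0599
grip_force: 0.0
```

Request:
apply_moves([
  [0.06, 0, 0, -0.01, 0],
  [0.06, 0, 0, -0.04, 0],
  [0.06, 0, 0, -0.07, 0],
  [0.06, 0, 0, -0.1, 0],
  [0.06, -0.03, 0, -0.13, 0],
  [0.06, -0.065, -0.015, -0.15, 0],
  [0.06, -0.1, -0.03, -0.17, 0],
  [0.06, -0.135, -0.04, -0.18, 0],
  [0.06, -0.165, -0.06, -0.18, 0],
  [0.06, -0.165, -0.08, -0.18, 0],
  [0.06, -0.165, -0.08, -0.18, 0],
  [0.06, -0.165, -0.08, -0.18, 0],
])

```text
t: 38.2
tool_pos: [0.5102, 0.12, 0.4522]
tool_rot: [1.26, 2.877, 0.002]
contact_force: [-0.8, -0.2, -1.0]
opening: 0.0602
grip_force: 0.0
```

```bash
python3 c.py w14.png | grep -E "vase|^0"
python3 - <<'E'
from h import *
p=shot('wrist');B=tob(cloud(p))
k=(B[...,2]>.052)&(B[...,2]<.075)&(B[...,0]>-.30)&(B[...,0]<-.2)&(abs(B[...,1])<.09)
print(k.sum(),np.percentile(B[k],[2,50,98],axis=0).ravel())
go(tow([-.285,-.003,.19]))
go(tow([-.285,-.003,.41]))
E
```

```text
0.06017280602142556 [0.5102 0.12   0.4522] [-0.1913 -0.0273  0.4522]
vase1 1696 ztop 0.1020 rim (0.5117,0.2238) r 0.0184 ball [nan nan nan] img [344. 109.]
vase2 2435 ztop 0.1315 rim (0.5869,0.1571) r 0.0196 ball [0.5904 0.1552 0.047 ] img [354. 199.]
vase3 3111 ztop 0.1304 rim (0.4627,0.2867) r 0.0170 ball [0.4556 0.2977 0.0385] img [356.  21.]
vase4 1284 ztop 0.0963 rim (0.6479,0.0882) r 0.0229 ball [nan nan nan] img [340. 262.]
vase1 0.102 [-0.1197  0.0478  0.    ] 0.018360698595643044
vase1 0.129 [-0.1117  0.0489  0.    ] 0.012481989338994026
vase2 0.1315 [-0.1098 -0.0522  0.    ] 0.019599629566073418
vase3 0.1304 [-0.1129  0.1273  0.    ] 0.017012938857078552
vase3 0.2362 [ 0.0005 -0.0865  0.    ] 0.024292249232530594
vase3 0.0423 [-0.1207 -0.037   0.    ] 0.03083307482302189
vase3 0.0592 [-0.0935 -0.1185  0.    ] 0.006563193630427122
vase3 0.2493 [ 0.0005 -0.1413  0.    ] 0.013038279488682747
vase4 0.0963 [-0.1119 -0.1442  0.    ] 0.02293298952281475
1388 [-0.2358 -0.0609  0.0605 -0.2286  0.0058  0.0661 -0.202   0.0563  0.0685]
shift [ 0.0237 -0.0949  0.2616] roll 0 len 0.279
shift [ 0.0236 -0.0947  0.0416] roll 0 len 0.106
```

View pics/w14.png

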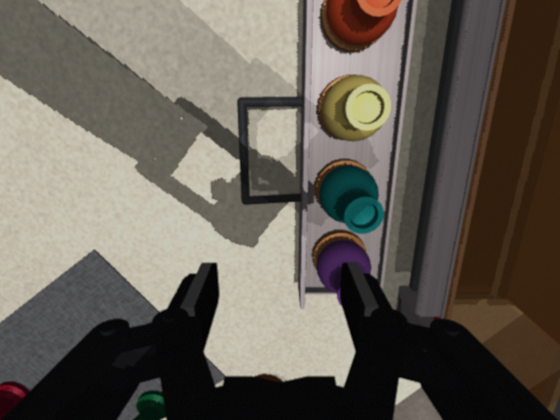

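The four vases stand in their rings (orange (356,20), yellow (355,105), teal (350,195), violet (343,265)) and the handle is at (245,150). I'll check from the side camera too while closing the fingers in front of the handle.

Request:
apply_moves([
  [0.0, 0.012, -0.035, 0.02, 0],
  [0.0, 0.022, -0.07, 0.04, 0],
  [0.0, 0.023, -0.095, 0.07, 0],
  [0.0, 0.023, -0.095, 0.105, 0],
  [0.0, 0.023, -0.095, 0.14, 0],
  [0.0, 0.023, -0.095, 0.175, 0],
  [0.0, 0.023, -0.095, 0.21, 0],
  [0.0, 0.023, -0.095, 0.234, 0],
  [0.0, 0.023, -0.095, 0.234, 0],
])

```text
t: 39.05
tool_pos: [0.4222, 0.0739, 0.2115]
tool_rot: [-1.251, -2.87, 0.007]
contact_force: [-0.4, -0.1, -0.4]
opening: 0.0
grip_force: 0.0
```

```bash
cat > s.py <<'E'
from h import *
from v import HUE
import sys
print(tob(tool()[:3,3]))
for n in ['side','scene']:
    p=shot(n); B=tob(cloud(p)); hs=cv2.cvtColor(p['img'],cv2.COLOR_BGR2HSV); cv2.imwrite(f'pics/{n}_s.png',p['img'])
    for k,(lo,hi) in HUE.items():
        m=(hs[...,0]>=lo)&(hs[...,0]<=hi)&(hs[...,1]>70)&(hs[...,2]>25)&(abs(B[...,1])<.2)&(B[...,0]>-.16)&(B[...,0]<.11)&(B[...,2]>.03)&(B[...,2]<.14)
        Q=B[m]
        if len(Q)<20: print(n,k,len(Q)); continue
        t=Q[Q[:,2]>.105]; b=Q[Q[:,2]<.09]; print(n,k,len(Q),'ztop %.4f'%np.percentile(Q[:,2],98),'top',np.median(t,0) if len(t) else None,'ball',np.median(b,0) if len(b) else None)
E
python3 s.py
```

```text
[-0.2871 -0.0014  0.2115]
side vase1 393 ztop 0.1290 top [-0.1197  0.0447  0.1222] ball [-0.1316  0.0242  0.0749]
side vase2 394 ztop 0.1299 top [-0.1186 -0.0555  0.1213] ball [-0.1312 -0.0688  0.0759]
side vase3 106 ztop 0.1390 top [-0.0006 -0.0693  0.1129] ball [-0.1042  0.1077  0.0571]
side vase4 326 ztop 0.1302 top [-0.1168 -0.1454  0.1234] ball [-0.1322 -0.1598  0.0799]
scene vase1 255 ztop 0.1313 top [-0.1153  0.0381  0.122 ] ball [-0.133   0.0268  0.0746]
scene vase2 255 ztop 0.1316 top [-0.111  -0.0606  0.1232] ball [-0.1327 -0.0674  0.0753]
scene vase3 354 ztop 0.1375 top [-0.0021  0.1235  0.1228] ball [-0.1351  0.1214  0.0659]
scene vase4 452 ztop 0.1309 top [-0.1118 -0.152   0.1232] ball [-0.1155 -0.169   0.0745]
```

Request:
apply_moves([
  [0, 0, 0.015, 0, 0],
  [0, 0, 0.027, 0, 0],
  [0, 0, 0.031, 0, 0],
  [0, 0, 0.034, 0, 0],
  [0, 0, 0.037, 0, 0],
  [0, 0, 0.041, 0, 0],
  [0, 0, 0.046, 0, 0],
  [0, 0, 0.051, 0, 0],
  [0, 0, 0.056, 0, 0],
  [0, 0, 0.061, 0, 0],
  [0, 0, 0.066, 0, 0],
  [0, 0, 0.071, 0, 0],
])

```text
t: 40.15
tool_pos: [0.4776, 0.1216, 0.2172]
tool_rot: [-1.258, -2.879, 0.0]
contact_force: [-0.6, -2.2, 2.5]
opening: -0.0002
grip_force: 1.5
```

Request:
apply_moves([
  [0, 0, 0.005, 0, 0],
  [0, 0, 0.01, 0, 0],
  [0, 0, 0.015, 0, 0],
  [0, 0, 0.02, 0, 0],
  [0, 0, 0.025, 0, 0],
  [0, 0, 0.03, 0, 0],
  [0, 0, 0.035, 0, 0],
  [0, 0, 0.04, 0, 0],
  [0, 0, 0.045, 0, 0],
  [0, 0, 0.05, 0, 0],
  [0, 0, 0.055, 0, 0],
  [0, 0, 0.06, 0, 0],
])

```text
t: 41.15
tool_pos: [0.5212, 0.162, 0.2172]
tool_rot: [-1.257, -2.878, 0.004]
contact_force: [-4.8, -4.7, 3.8]
opening: -0.0001
grip_force: 3.3
```

```bash
python3 s.py
python3 - <<'E'
from h import *
p=shot('wrist');B=tob(cloud(p))
k=(B[...,2]>.056)&(B[...,2]<.071)&(B[...,0]>-.2)&(B[...,0]<-.06)&(abs(B[...,1]+.003)<.045)
print(k.sum(),np.percentile(B[k],[2,50,98],axis=0).ravel())
E
```

```text
[-0.1547 -0.004   0.2172]
side vase1 132 ztop 0.1154 top [-0.0453  0.0318  0.1108] ball [-0.0398  0.0164  0.075 ]
side vase2 324 ztop 0.1362 top [-0.0569 -0.0524  0.1237] ball [-0.0533 -0.0721  0.0792]
side vase3 210 ztop 0.1364 top [-0.0504  0.133   0.1218] ball [-0.0583  0.1291  0.0723]
side vase4 239 ztop 0.1354 top [-0.0571 -0.1422  0.1235] ball [-0.0493 -0.1677  0.0807]
scene vase1 163 ztop 0.1366 top [-0.0558  0.0388  0.1213] ball [-0.0603  0.0519  0.0805]
scene vase2 175 ztop 0.1367 top [-0.0548 -0.0613  0.1231] ball [-0.0617 -0.0554  0.0843]
scene vase3 234 ztop 0.1393 top [-0.0417  0.1244  0.1246] ball [-0.0285 -0.131   0.0367]
scene vase4 400 ztop 0.1353 top [-0.0543 -0.1535  0.1225] ball [-0.0343 -0.171   0.0771]
7738 [-0.1646 -0.0398  0.0565 -0.0706  0.0071  0.066  -0.068   0.0407  0.0707]
```

Run:
```python
import cv2,numpy as np
a=cv2.imread('pics/side_s.png')[100:220,200:400];b=cv2.imread('pics/scene_s.png')[120:240,280:480]
cv2.imwrite('pics/m2.png',np.hstack([cv2.resize(x,(400,240),interpolation=2) for x in (a,b)]))
from h import *
p=shot('wrist');cv2.imwrite('pics/w15.png',p['img'])
```

```text
(no output)
```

View pics/m2.png

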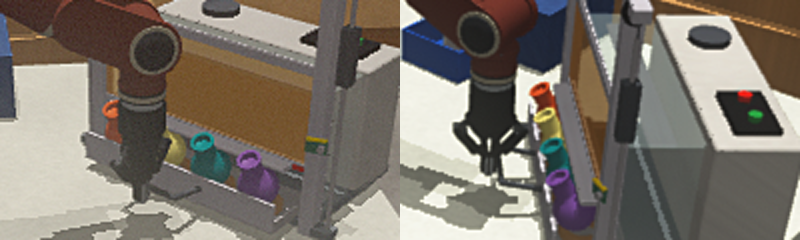

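View pics/w15.png

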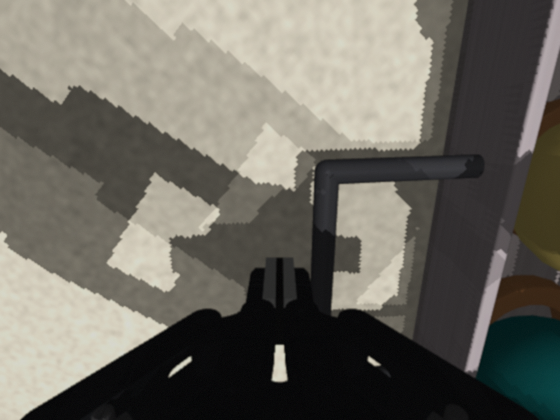

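The rims lean towards the robot, against the ledge, and the red pointer is below the mark, so the sash isn't where I left it. I'll measure it before moving anything.

Run:
```python
from h import *
for n in ['side','scene']:
    im=cv2.imread(f'pics/{n}_s.png'); p=shot(n); B=tob(cloud(p)); h=cv2.cvtColor(p['img'],cv2.COLOR_BGR2HSV)
    m=(abs(B[...,1]+.2)<.03)&(abs(B[...,0])<.05)&(B[...,2]>.09)&(B[...,2]<.24)
    k=m&(h[...,0]<=8)&(h[...,1]>110)&(h[...,2]>60)
    print(n,k.sum(),np.percentile(B[k],[5,50,95],axis=0).ravel() if k.sum() else '')
    # ledge top by column of pane: points x -.03..-.008, low saturation
    for lo,hi in ((-.19,-.1),(-.1,0),(.02,.12)):
        q=B[(B[...,0]>-.032)&(B[...,0]<-.006)&(B[...,1]>lo)&(B[...,1]<hi)&(B[...,2]>.1)&(h[...,1]<60)]
        print('  ledge',lo,len(q),np.percentile(q[:,2],[10,50,90]) if len(q) else '')
W=np.load('sideW.npy')
```

```text
side 15 [-0.0114 -0.2084  0.1068 -0.0046 -0.2007  0.1105  0.0005 -0.1889  0.1157]
  ledge -0.19 318 [0.1146 0.4527 0.4664]
  ledge -0.1 290 [0.1146 0.4531 0.4662]
  ledge 0.02 222 [0.1153 0.4567 0.4677]
scene 0 
  ledge -0.19 212 [0.1141 0.1177 0.4672]
  ledge -0.1 193 [0.1144 0.1183 0.4673]
  ledge 0.02 171 [0.1144 0.1181 0.4667]
```

Run:
```python
from h import *
def ptr(im):
    h=cv2.cvtColor(im,cv2.COLOR_BGR2HSV); k=(h[...,0]<=8)&(h[...,1]>110)&(h[...,2]>60); k[:, :335]=0;k[:,368:]=0;k[:150]=0;k[215:]=0
    v,u=np.where(k); return (len(v),u.mean(),v.mean()) if len(v) else None
for f in ('side0','side_m','side2','side_s'): print(f,ptr(cv2.imread(f'pics/{f}.png')))
B=np.load('B.npy') # w2
q=B[(B[...,0]>-.032)&(B[...,0]<-.008)&(abs(B[...,1])<.19)&(B[...,2]>.07)]; print('w2 ledge',len(q),np.percentile(q[:,2],[10,50,90]))
```

```text
side0 (15, np.float64(347.46666666666664), np.float64(191.4))
side_m (15, np.float64(350.3333333333333), np.float64(163.86666666666667))
side2 (12, np.float64(348.3333333333333), np.float64(186.66666666666666))
side_s (16, np.float64(348.375), np.float64(183.625))
w2 ledge 9260 [0.1038 0.1061 0.1071]
```

The sash is down at about 0.108. The wide-open knuckles must have dragged it down when I lowered onto the handle, so step 2 hasn't happened yet. Here is the recovery plan:

1. Pull the tray partly out and let the vases right themselves.
2. Take one vase out of its ring, so step 3 isn't already met.
3. Raise the sash again.
4. Draw the tray fully out and put the vase back.

Request:
apply_moves([
  [0, 0, -0.01, 0, 0],
  [0, 0, -0.02, 0, 0],
  [0.085, 0, -0.02, -0.04, 0],
  [0.085, 0, -0.02, -0.08, 0],
  [0.085, 0, -0.02, -0.12, 0],
  [0.085, 0, -0.02, -0.14, 0],
  [0.085, 0, -0.02, -0.14, 0],
  [0.085, 0, -0.02, -0.14, 0],
], newtons=60)

```text
t: 42.12
tool_pos: [0.5063, 0.148, 0.3589]
tool_rot: [1.257, 2.876, 0.003]
contact_force: [-0.1, -0.1, 0.8]
opening: 0.0722
grip_force: 0.0
```

Run:
```python
from h import *
print(tob(tool()[:3,3]))
p=shot('wrist');B=tob(cloud(p));cv2.imwrite('pics/w16.png',p['img'])
k=(B[...,2]>.056)&(B[...,2]<.071)&(B[...,0]>-.2)&(B[...,0]<-.06)&(abs(B[...,1]+.003)<.04)
h,e=np.histogram(B[k][:,0],bins=np.arange(-.2,-.05,.005)); print(dict(zip(e[:-1].round(3),h)))
```

```text
[-0.1751 -0.0041  0.3589]
{np.float64(-0.2): np.int64(0), np.float64(-0.195): np.int64(0), np.float64(-0.19): np.int64(0), np.float64(-0.185): np.int64(0), np.float64(-0.18): np.int64(0), np.float64(-0.175): np.int64(443), np.float64(-0.17): np.int64(494), np.float64(-0.165): np.int64(123), np.float64(-0.16): np.int64(0), np.float64(-0.155): np.int64(0), np.float64(-0.15): np.int64(0), np.float64(-0.145): np.int64(0), np.float64(-0.14): np.int64(0), np.float64(-0.135): np.int64(0), np.float64(-0.13): np.int64(0), np.float64(-0.125): np.int64(0), np.float64(-0.12): np.int64(0), np.float64(-0.115): np.int64(0), np.float64(-0.11): np.int64(0), np.float64(-0.105): np.int64(422), np.float64(-0.1): np.int64(6), np.float64(-0.095): np.int64(0), np.float64(-0.09): np.int64(0), np.float64(-0.085): np.int64(64), np.float64(-0.08): np.int64(141), np.float64(-0.075): np.int64(75), np.float64(-0.07): np.int64(67), np.float64(-0.065): np.int64(54), np.float64(-0.06): np.int64(0), np.float64(-0.055): np.int64(0)}
```

Request:
apply_moves([
  [0.085, 0, -0.025, 0, 0],
  [0.085, 0, -0.025, 0.03, 0],
  [0.085, 0, -0.025, 0.06, 0],
  [0.085, 0, -0.025, 0.09, 0],
  [0.085, 0, -0.025, 0.12, 0],
  [0.085, 0, -0.025, 0.15, 0],
  [0.085, 0, -0.025, 0.15, 0],
  [0.085, 0, -0.035, 0.15, 0],
  [0.085, 0, -0.045, 0.15, 0],
  [0.085, 0, -0.055, 0.15, 0],
  [0.085, 0, -0.065, 0.15, 0],
  [0.085, 0, -0.07, 0.15, 0],
])

```text
t: 43.17
tool_pos: [0.4543, 0.1, 0.208]
tool_rot: [1.258, 2.878, -0.001]
contact_force: [-0.8, 0.6, 0.5]
opening: 0.0854
grip_force: 0.0
```

Request:
apply_moves([
  [0.085, 0, 0.003, 0, 0],
  [0.085, 0, 0.006, 0, 0],
  [0.085, 0, 0.006, -0.04, 0],
  [0.085, 0, 0.006, -0.08, 0],
  [0.085, 0, 0.006, -0.12, 0],
  [0.085, -0.02, 0.02, -0.16, 0],
  [0.085, -0.04, 0.03, -0.2, 0],
  [0.085, -0.05, 0.05, -0.24, 0],
  [0.085, -0.05, 0.06, -0.25, 0],
  [0.085, -0.05, 0.06, -0.25, 0],
])

```text
t: 44.0
tool_pos: [0.5359, 0.1056, 0.4651]
tool_rot: [1.253, 2.869, 0.009]
contact_force: [0.0, -0.4, -0.1]
opening: 0.0848
grip_force: 0.0
```

```bash
python3 c.py w17.png | grep -E "ring|vase|^0"; python3 s.py
python3 - <<'E'
from h import *
p=shot('wrist');B=tob(cloud(p))
k=(B[...,2]>.056)&(B[...,2]<.071)&(B[...,0]>-.26)&(B[...,0]<-.18)&(abs(B[...,1]+.003)<.04)
print('bar',np.percentile(B[k],[2,50,98],axis=0).ravel())
E
```

```text
0.08478373535433884 [0.5359 0.1056 0.4651] [-0.1822 -0.0553  0.4651]
ring [355.  12.] 371 [-0.0926  0.1129  0.0404] [0.0549 0.0181 0.0036]
ring [334.  82.] 313 [-0.1098  0.043   0.0403] [0.0312 0.0679 0.0034]
ring [336. 148.] 336 [-0.0999 -0.0445  0.0404] [0.0514 0.0581 0.0036]
ring [338. 217.] 403 [-0.0931 -0.1363  0.0405] [0.0631 0.0508 0.0037]
vase1 1849 ztop 0.1069 rim (0.5275,0.2385) r 0.0176 ball [0.5373 0.2426 0.0364] img [352.  80.]
vase2 2223 ztop 0.1315 rim (0.6018,0.1716) r 0.0197 ball [0.6062 0.1704 0.0493] img [362. 168.]
vase4 2192 ztop 0.1314 rim (0.6636,0.1026) r 0.0197 ball [0.6673 0.1009 0.0378] img [353. 246.]
vase1 0.1069 [-0.0981  0.0479  0.    ] 0.01758434809744358
vase1 0.1293 [-0.0914  0.0474  0.    ] 0.013399616815149784
vase2 0.1315 [-0.089  -0.0517  0.    ] 0.019746603444218636
vase3 0.0833 [-0.0905  0.1126  0.    ] 0.016023311764001846
vase3 0.2452 [ 0.0001 -0.0787  0.    ] 0.03973255306482315
vase3 0.0422 [-0.1105 -0.037   0.    ] 0.02526196837425232
vase3 0.058 [-0.0795 -0.1153  0.    ] 0.006633448414504528
vase4 0.1314 [-0.0906 -0.1443  0.    ] 0.019695278257131577
[-0.1832 -0.0547  0.4614]
side vase1 383 ztop 0.1298 top [-0.0977  0.0431  0.1224] ball [-0.1095  0.0248  0.0744]
side vase2 383 ztop 0.1291 top [-0.0961 -0.0537  0.1218] ball [-0.1105 -0.0692  0.0749]
side vase3 441 ztop 0.1313 top [-0.0861  0.1265  0.1213] ball [-0.1061  0.1182  0.0719]
side vase4 350 ztop 0.1302 top [-0.0953 -0.1469  0.1218] ball [-0.1123 -0.1619  0.0783]
scene vase1 250 ztop 0.1309 top [-0.0945  0.0366  0.1233] ball [-0.1119  0.0281  0.0738]
scene vase2 259 ztop 0.1312 top [-0.0906 -0.0585  0.1231] ball [-0.1112 -0.0685  0.0755]
scene vase3 326 ztop 0.1377 top [-0.0811  0.1246  0.1251] ball [-0.1135  0.1199  0.0649]
scene vase4 452 ztop 0.1311 top [-0.0911 -0.1539  0.1234] ball [-0.0946 -0.1686  0.0749]
bar [-0.2147 -0.041   0.0631 -0.2097 -0.0004  0.0667 -0.2053  0.0356  0.0686]
```

View pics/w17.png

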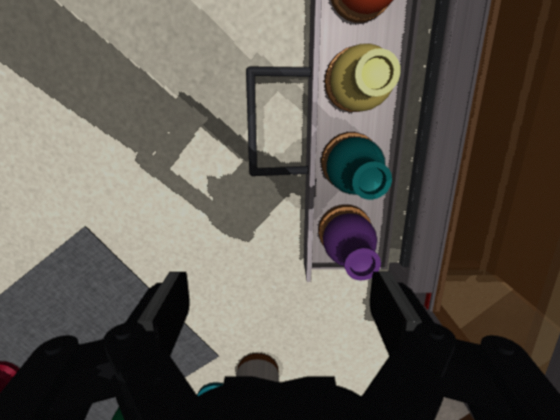

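All four stand upright in their rings again. I'll lift the violet one out onto the mat for now.

Run:
```python
from h import *
go(tow([-.0905,-.1448,.271])); print(tow([-.0905,-.1448,.27]))
```

```text
shift [-0.0915  0.0948  0.184 ] roll 0 len 0.226
[0.664  0.1023 0.27  ]
```

Request:
apply_moves([
  [0.055, -0.025, 0.025, 0, 0],
  [0.055, -0.05, 0.05, 0, 0],
  [0.055, -0.075, 0.075, 0, 0],
  [0.055, -0.0915, 0.095, 0.02, 0],
  [0.055, -0.0915, 0.095, 0.05, 0],
  [0.055, -0.0915, 0.095, 0.08, 0],
  [0.055, -0.0915, 0.095, 0.11, 0],
  [0.055, -0.0915, 0.095, 0.14, 0],
  [0.055, -0.0915, 0.095, 0.165, 0],
  [0.055, -0.0915, 0.095, 0.183, 0],
  [0.055, -0.0915, 0.095, 0.183, 0],
  [0.055, -0.0915, 0.095, 0.183, 0],
], newtons=40)

```text
t: 45.2
tool_pos: [0.6636, 0.1023, 0.2712]
tool_rot: [-1.256, -2.874, 0.004]
contact_force: [0.4, -0.2, 1.2]
opening: 0.0551
grip_force: 0.0
```

Request:
apply_moves([
  [0.02, 0, 0, 0, 0],
  [0.02, 0, 0, 0, 0],
  [0.02, 0, 0, 0, 0],
  [0.02, 0, 0, 0, 0],
  [0.02, 0, 0, -0.01, 0],
  [0.02, 0, 0, -0.03, 0],
  [0.02, 0, 0, -0.06, 0],
  [0.02, 0, 0, -0.09, 0],
  [0.02, 0, 0, -0.12, 0],
  [0.02, 0, 0, -0.14, 0],
  [0.02, 0, 0, -0.14, 0],
])

```text
t: 46.12
tool_pos: [0.6659, 0.1025, 0.422]
tool_rot: [1.253, 2.869, 0.008]
contact_force: [0.6, 1.0, -1.2]
opening: 0.0326
grip_force: 40.3
```

Run:
```python
from h import *
go([.5639,-.2428,.41])
```

```text
shift [-0.184  -0.3095  0.0106] roll 0 len 0.36
```

Request:
apply_moves([
  [0.02, -0.01, -0.017, 0, 0],
  [0.02, -0.027, -0.045, 0, 0],
  [0.02, -0.045, -0.075, 0, 0],
  [0.02, -0.063, -0.106, 0, 0],
  [0.02, -0.081, -0.136, 0, 0],
  [0.02, -0.099, -0.166, 0, 0],
  [0.02, -0.117, -0.197, 0, 0],
  [0.02, -0.135, -0.227, 0, 0],
  [0.02, -0.153, -0.257, 0, 0],
  [0.02, -0.17, -0.286, 0, 0],
  [0.02, -0.184, -0.309, 0, 0],
  [0.02, -0.184, -0.309, 0.02, 0],
])

```text
t: 47.12
tool_pos: [0.5625, -0.2472, 0.3971]
tool_rot: [1.262, 2.87, -0.005]
contact_force: [0.7, -0.6, -0.8]
opening: 0.0327
grip_force: 40.5
```

Request:
apply_moves([
  [0.02, 0, 0, 0.03, 0],
  [0.02, 0, 0, 0.06, 0],
  [0.02, 0, 0, 0.09, 0],
  [0.02, 0, 0, 0.12, 0],
  [0.02, 0, 0, 0.135, 0],
  [0.02, 0, 0, 0.143, 0],
  [0.02, 0, 0, 0.143, 0],
  [0.02, 0, 0, 0.143, 0],
  [0.036, 0, 0, 0.143, 0],
  [0.06, 0, 0, 0.143, 0],
  [0.06, 0, 0, 0.143, 0],
])

```text
t: 48.03
tool_pos: [0.5635, -0.2426, 0.2517]
tool_rot: [1.257, 2.878, -0.0]
contact_force: [0.4, 0.7, 0.2]
opening: 0.0587
grip_force: 0.0
```

Request:
apply_moves([
  [0.06, 0, 0, -0.02, 0],
  [0.06, 0, 0, -0.06, 0],
  [0.06, 0, 0, -0.1, 0],
  [0.06, 0, 0, -0.14, 0],
  [0.06, 0, 0, -0.18, 0],
  [0.085, 0.02, 0.03, -0.2, 0],
  [0.085, 0.04, 0.06, -0.2, 0],
  [0.085, 0.06, 0.09, -0.2, 0],
  [0.085, 0.08, 0.12, -0.2, 0],
  [0.085, 0.1, 0.15, -0.2, 0],
  [0.085, 0.12, 0.18, -0.2, 0],
  [0.085, 0.12, 0.18, -0.2, 0],
])

```text
t: 49.03
tool_pos: [0.6144, -0.0271, 0.4517]
tool_rot: [1.249, 2.882, 0.005]
contact_force: [0.5, -0.8, 0.0]
opening: 0.0848
grip_force: 0.0
```

```bash
python3 m.py; python3 s.py | grep -v vase4
python3 - <<'E'
from h import *
from v import vases
vases(eyes.get_image('side')|{'X':eyes.get_image('side')['pose']})
go(tow([-.105,-.155,.42])); go(tow([-.105,-.155,.262]))
E
```

```text
tool [-0.2148 -0.206   0.4517]
side -0.19 130 ledge top z [0.1102 0.1156 0.1182]
side -0.08 192 ledge top z [0.1104 0.116  0.1186]
side 0.1 90 ledge top z [0.1107 0.1155 0.1183]
scene -0.19 143 ledge top z [0.112  0.1166 0.1195]
scene -0.08 190 ledge top z [0.1137 0.1168 0.1197]
scene 0.1 77 ledge top z [0.1128 0.1165 0.1201]
[-0.2177 -0.2085  0.4516]
side vase1 384 ztop 0.1305 top [-0.0995  0.0425  0.1225] ball [-0.1109  0.0239  0.0739]
side vase2 376 ztop 0.1302 top [-0.0959 -0.0534  0.1223] ball [-0.11   -0.0693  0.0755]
side vase3 434 ztop 0.1306 top [-0.0882  0.1266  0.1214] ball [-0.1066  0.1177  0.0713]
scene vase1 254 ztop 0.1309 top [-0.0956  0.0369  0.1231] ball [-0.1125  0.0251  0.0721]
scene vase2 417 ztop 0.1309 top [-0.0908 -0.0593  0.1223] ball [-0.0949 -0.0737  0.0739]
scene vase3 308 ztop 0.1365 top [-0.0821  0.1257  0.1252] ball [-0.1124  0.122   0.068 ]
vase1 374 ztop 0.1300 rim (0.5334,0.2392) r 0.0221 ball [0.5381 0.3314 0.1205] img [272. 177.]
vase3 345 ztop 0.1311 rim (0.4703,0.3062) r 0.0213 ball [0.4707 0.3478 0.0666] img [251. 169.]
vase4 151 ztop 0.1382 rim (0.7696,-0.7412) r 0.0219 ball [nan nan nan] img [488. 416.]
shift [0.0554 0.1145 0.0313] roll 0 len 0.131
shift [0.0554 0.1145 0.1893] roll 0 len 0.228
```

Request:
apply_moves([
  [0.085, 0.03, 0.02, 0, 0],
  [0.085, 0.05, 0.045, 0.01, 0],
  [0.085, 0.065, 0.075, 0.03, 0],
  [0.085, 0.065, 0.0945, 0.06, 0],
  [0.085, 0.065, 0.0945, 0.09, 0],
  [0.085, 0.065, 0.0945, 0.12, 0],
  [0.085, 0.065, 0.0945, 0.15, 0],
  [0.085, 0.065, 0.0945, 0.18, 0],
  [0.085, 0.065, 0.0945, 0.189, 0],
  [0.085, 0.065, 0.105, 0.189, 0],
  [0.085, 0.065, 0.117, 0.189, 0],
  [0.085, 0.065, 0.123, 0.189, 0],
], newtons=120)

```text
t: 50.33
tool_pos: [0.6619, 0.0992, 0.265]
tool_rot: [1.257, 2.875, 0.004]
contact_force: [-0.1, -0.8, 0.9]
opening: 0.0849
grip_force: 0.0
```

Request:
apply_moves([
  [0.085, 0, 0.003, 0, 0],
  [0.085, 0, 0.006, 0, 0],
  [0.085, 0, 0.009, 0, 0],
  [0.085, 0, 0.012, 0, 0],
  [0.085, 0, 0.015, 0, 0],
  [0.085, 0, 0.015, 0, 0],
])

```text
t: 50.83
tool_pos: [0.6693, 0.1068, 0.2607]
tool_rot: [-1.256, -2.873, 0.018]
contact_force: [-10.5, -11.3, 3.1]
opening: 0.0852
grip_force: 7.9
```

Run:
```python
from h import *
print(tob(tool()[:3,3]),telemetry.get_obs()['contact_force']@RB)
```

```text
[-0.0835 -0.1451  0.2607] [-15.3885  -1.0975   3.111 ]
```

Request:
apply_moves([
  [0.085, 0, 0.003, -0.003, 0],
  [0.085, 0, 0.003, -0.008, 0],
  [0.085, 0, 0.003, -0.014, 0],
  [0.085, 0, 0.003, -0.02, 0],
  [0.085, 0, 0.003, -0.026, 0],
  [0.085, 0, 0.003, -0.032, 0],
  [0.085, 0, 0.003, -0.038, 0],
  [0.085, 0, 0.003, -0.044, 0],
  [0.085, 0, 0.003, -0.05, 0],
  [0.085, 0, 0.003, -0.056, 0],
  [0.085, 0, 0.003, -0.06, 0],
  [0.085, 0, 0.003, -0.06, 0],
])

```text
t: 51.83
tool_pos: [0.6735, 0.1113, 0.3238]
tool_rot: [1.257, 2.877, 0.002]
contact_force: [0.9, -0.1, 1.1]
opening: 0.085
grip_force: 0.0
```

```bash
python3 m.py
```

```text
tool [-0.0773 -0.1446  0.3238]
side -0.19 230 ledge top z [0.1157 0.1214 0.2422]
side -0.08 167 ledge top z [0.1146 0.1189 0.1213]
side 0.1 97 ledge top z [0.1147 0.1194 0.1235]
scene -0.19 277 ledge top z [0.1174 0.1243 0.2482]
scene -0.08 77 ledge top z [0.1172 0.1196 0.1229]
```

Request:
apply_moves([
  [0.085, 0, -0.02, -0.005, 0],
  [0.085, 0, -0.048, -0.005, 0],
  [0.085, 0, -0.048, 0.02, 0],
  [0.085, 0, -0.048, 0.05, 0],
  [0.085, 0, -0.048, 0.072, 0],
  [0.085, 0, -0.03, 0.072, 0],
  [0.085, 0, -0.015, 0.072, 0],
  [0.085, 0, -0.009, 0.072, 0],
  [0.085, 0, -0.005, 0.072, 0],
  [0.085, 0, -0.002, 0.072, 0],
  [0.085, 0, 0.0, 0.072, 0],
  [0.085, 0, 0.0, 0.072, 0],
])

```text
t: 52.93
tool_pos: [0.6692, 0.1073, 0.2456]
tool_rot: [-1.252, -2.865, 0.03]
contact_force: [-20.0, -18.1, 2.6]
opening: 0.0849
grip_force: 13.6
```

```bash
python3 m.py|grep -v scene
python3 - <<'E'
from h import *
print(tob(tool()[:3,3]),telemetry.get_obs()['contact_force']@RB)
E
```

```text
tool [-0.0832 -0.1446  0.2456]
side -0.19 147 ledge top z [0.1117 0.1324 0.1727]
side -0.08 169 ledge top z [0.1098 0.1151 0.1181]
side 0.1 88 ledge top z [0.1086 0.1145 0.1177]
[-0.0834 -0.1447  0.2456] [-26.5661   0.1114   0.9013]
```

Request:
apply_moves([
  [0.085, 0, 0.002, -0.003, 0],
  [0.085, 0, 0.002, -0.006, 0],
  [0.085, 0, 0.002, -0.01, 0],
  [0.085, 0, 0.002, -0.014, 0],
  [0.085, 0, 0.002, -0.018, 0],
  [0.085, 0, 0.002, -0.022, 0],
  [0.085, 0, 0.002, -0.026, 0],
  [0.085, 0, 0.002, -0.03, 0],
  [0.085, 0, 0.002, -0.03, 0],
])

```text
t: 53.78
tool_pos: [0.6699, 0.1077, 0.2744]
tool_rot: [-1.252, -2.861, 0.036]
contact_force: [-23.2, -22.3, 1.6]
opening: 0.085
grip_force: 16.3
```

```bash
python3 m.py|grep -v scene
python3 - <<'E'
from h import *
print(tob(tool()[:3,3]),telemetry.get_obs()['contact_force']@RB)
E
```

```text
tool [-0.0825 -0.1448  0.2744]
side -0.19 143 ledge top z [0.1415 0.1606 0.2011]
side -0.08 153 ledge top z [0.1386 0.1432 0.1463]
side 0.1 83 ledge top z [0.1383 0.1434 0.1463]
[-0.0825 -0.1448  0.2744] [-32.7116   0.3314   1.2483]
```

Request:
apply_moves([
  [0.085, 0, 0, -0.005, 0],
  [0.085, 0, 0, -0.01, 0],
  [0.085, 0, 0, -0.015, 0],
  [0.085, 0, 0, -0.02, 0],
  [0.085, 0, 0, -0.025, 0],
  [0.085, 0, 0, -0.03, 0],
  [0.085, 0, 0, -0.035, 0],
  [0.085, 0, 0, -0.039, 0],
  [0.085, 0, 0, -0.042, 0],
  [0.085, 0, 0, -0.042, 0],
  [0.085, 0, 0, -0.042, 0],
  [0.085, 0, 0, -0.042, 0],
])

```text
t: 54.88
tool_pos: [0.67, 0.1077, 0.3163]
tool_rot: [-1.252, -2.86, 0.037]
contact_force: [-25.1, -21.0, 1.5]
opening: 0.0851
grip_force: 16.8
```

Request:
apply_moves([
  [0.085, 0, 0, 0, 0],
  [0.085, 0, 0, 0, 0],
  [0.085, 0, -0.008, 0, 0],
  [0.085, 0, -0.02, 0, 0],
  [0.085, 0, -0.04, 0, 0],
  [0.085, 0, -0.06, 0, 0],
  [0.085, 0, -0.06, 0, 0],
])

```text
t: 55.47
tool_pos: [0.6289, 0.0701, 0.3219]
tool_rot: [-1.259, -2.877, 0.003]
contact_force: [-0.4, -0.4, 0.2]
opening: 0.0849
grip_force: 0.0
```

```bash
python3 m.py
python3 - <<'E'
from h import *
print(tob(tool()[:3,3])); print(__import__('subprocess').run('python3 s.py | grep -v vase4',shell=True,capture_output=True,text=True).stdout)
im=cv2.imread('pics/side_s.png'); p=shot('side'); B=tob(cloud(p)); h=cv2.cvtColor(p['img'],cv2.COLOR_BGR2HSV)
m=(abs(B[...,1]+.2)<.03)&(abs(B[...,0])<.05)&(B[...,2]>.09)&(B[...,2]<.24)
k=m&(h[...,0]<=8)&(h[...,1]>110)&(h[...,2]>60); print('ptr',k.sum(),np.percentile(B[k][:,2],[5,50,95]))
go(tow([-.245,-.003,.34])); go(tow([-.245,-.003,.206]))
E
```

```text
tool [-0.138  -0.1446  0.3219]
side -0.19 97 ledge top z [0.1794 0.1853 0.188 ]
side -0.08 117 ledge top z [0.1794 0.1855 0.1876]
side 0.1 96 ledge top z [0.1791 0.1853 0.1879]
scene -0.19 138 ledge top z [0.182  0.1863 0.1886]
scene -0.08 185 ledge top z [0.1833 0.1863 0.1887]
scene 0.1 82 ledge top z [0.1833 0.1858 0.1892]
[-0.1361 -0.1446  0.3224]
[-0.1361 -0.1446  0.3224]
side vase1 381 ztop 0.1299 top [-0.1     0.0421  0.1223] ball [-0.109   0.0256  0.0744]
side vase2 345 ztop 0.1291 top [-0.1033 -0.0526  0.1205] ball [-0.1107 -0.07    0.0757]
side vase3 396 ztop 0.1296 top [-0.0964  0.1332  0.1225] ball [-0.1063  0.1176  0.0709]
scene vase1 160 ztop 0.1129 top [-0.095   0.0308  0.1088] ball [-0.112   0.0246  0.0741]
scene vase2 392 ztop 0.1320 top [-0.0942 -0.0592  0.1224] ball [-0.0948 -0.0732  0.0734]
scene vase3 57 ztop 0.0630 top None ball [-0.1106  0.0207  0.0401]

this script no longer has the robotException ignored in: <_io.TextIOWrapper mode='rw' encoding='UTF-8'>
Traceback (most recent call last):
BrokenPipeError: [Errno 32] Broken pipe
```

Request:
apply_moves([
  [0.085, 0, -0.035, 0, 0],
  [0.085, 0, -0.07, 0, 0],
  [0.085, 0.03, -0.09, 0, 0],
  [0.085, 0.065, -0.104, 0, 0],
  [0.085, 0.1, -0.104, 0, 0],
  [0.085, 0.13, -0.104, 0, 0],
  [0.085, 0.142, -0.104, 0.02, 0],
  [0.085, 0.142, -0.104, 0.05, 0],
  [0.085, 0.142, -0.104, 0.08, 0],
  [0.085, 0.142, -0.104, 0.105, 0],
  [0.085, 0.142, -0.104, 0.115, 0],
  [0.085, 0.142, -0.104, 0.115, 0],
], newtons=60)

```text
t: 56.67
tool_pos: [0.4568, 0.1056, 0.2046]
tool_rot: [-1.255, -2.874, 0.004]
contact_force: [-0.3, -0.9, -0.2]
opening: 0.0848
grip_force: 0.0
```

Request:
apply_moves([
  [0.085, 0, -0.007, 0, 0],
  [0.085, 0, -0.013, 0, 0],
  [0.085, 0, -0.019, 0, 0],
  [0.085, 0, -0.025, 0, 0],
  [0.085, 0, -0.03, 0, 0],
  [0.085, 0, -0.034, 0, 0],
  [0.085, 0, -0.036, 0, 0],
  [0.085, 0, -0.036, 0, 0],
  [0.085, 0, -0.036, 0, 0],
])

```text
t: 57.42
tool_pos: [0.4341, 0.083, 0.2087]
tool_rot: [1.257, 2.866, 0.028]
contact_force: [28.3, 24.5, -23.7]
opening: 0.085
grip_force: 18.1
```

Request:
apply_moves([
  [0.085, 0, 0.006, 0, 0],
  [0.085, 0, 0.013, 0, 0],
  [0.085, 0, 0.013, -0.04, 0],
  [0.085, 0, 0.013, -0.08, 0],
  [0.06, 0, 0.013, -0.12, 0],
  [0.06, -0.015, 0.013, -0.16, 0],
  [0.06, -0.035, 0.013, -0.19, 0],
  [0.06, -0.06, 0.013, -0.21, 0],
  [0.06, -0.06, 0.013, -0.21, 0],
  [0.06, -0.06, 0.013, -0.21, 0],
], newtons=40)

```text
t: 58.25
tool_pos: [0.482, 0.0448, 0.4189]
tool_rot: [1.26, 2.876, 0.0]
contact_force: [-0.5, 0.5, -1.2]
opening: 0.0602
grip_force: 0.0
```

```bash
python3 m.py; python3 c.py w18.png | grep -E "ring|vase"
python3 - <<'E'
from h import *
p=shot('wrist');B=tob(cloud(p))
k=(B[...,2]>.056)&(B[...,2]<.071)&(B[...,0]>-.28)&(B[...,0]<-.19)&(abs(B[...,1]+.003)<.04)
print('bar',np.percentile(B[k],[2,50,98],axis=0).ravel())
go([.575,-.265,.45])
E
```

```text
tool [-0.2631 -0.0634  0.4189]
side -0.19 135 ledge top z [0.1789 0.185  0.188 ]
side -0.08 196 ledge top z [0.1802 0.1853 0.1879]
side 0.1 4 ledge top z [0.1769 0.1786 0.1839]
scene -0.19 146 ledge top z [0.1824 0.1857 0.189 ]
scene -0.08 184 ledge top z [0.184  0.1864 0.1891]
scene 0.1 80 ledge top z [0.1835 0.1866 0.1899]
ring [409.  76.] 720 [-0.1283  0.0435  0.0403] [0.037  0.0685 0.0033]
ring [375. 121.] 191 [-0.1654 -0.0039  0.0417] [0.001  0.1007 0.0063]
ring [402. 157.] 598 [-0.1227 -0.0484  0.0404] [0.0479 0.0647 0.0035]
ring [408. 245.] 1444 [-0.112  -0.145   0.0404] [0.0679 0.068  0.0034]
vase1 6122 ztop 0.1315 rim (0.5166,0.2261) r 0.0202 ball [0.5221 0.229  0.0374] img [456.  68.]
vase2 3262 ztop 0.1314 rim (0.5865,0.1575) r 0.0200 ball [0.5944 0.1582 0.0549] img [445. 177.]
vase4 242 ztop 0.1053 rim (0.5564,-0.2446) r 0.0185 ball [nan nan nan] img [158. 407.]
vase1 0.1315 [-0.1146  0.0462  0.    ] 0.020178712904453278
vase2 0.1314 [-0.1098 -0.0516  0.    ] 0.019995838403701782
vase3 0.0418 [-0.1214  0.0425  0.    ] 0.033819038420915604
vase3 0.0422 [-0.1196 -0.0471  0.    ] 0.03417586907744408
vase3 0.0421 [-0.1118 -0.145   0.    ] 0.03621621057391167
vase4 0.1053 [-0.4051 -0.3262  0.    ] 0.018537942320108414
bar [-0.2363 -0.041   0.0631 -0.2319 -0.0003  0.0666 -0.2268  0.0356  0.0686]
shift [-0.2921 -0.1425 -0.0353] roll 0 len 0.327
```

The sash is up at 0.178, the tray is fully out and the rings are intact. Now I'll fetch the violet vase.

Request:
apply_moves([
  [0.06, -0.015, -0.007, -0.005, 0],
  [0.06, -0.045, -0.02, -0.01, 0],
  [0.06, -0.077, -0.037, -0.015, 0],
  [0.06, -0.108, -0.053, -0.02, 0],
  [0.06, -0.14, -0.068, -0.025, 0],
  [0.06, -0.172, -0.084, -0.03, 0],
  [0.06, -0.204, -0.1, -0.035, 0],
  [0.06, -0.236, -0.115, -0.035, 0],
  [0.06, -0.268, -0.13, -0.035, 0],
  [0.06, -0.292, -0.142, -0.035, 0],
  [0.06, -0.292, -0.142, -0.035, 0],
  [0.06, -0.292, -0.142, -0.035, 0],
])

```text
t: 59.45
tool_pos: [0.5758, -0.2655, 0.45]
tool_rot: [-1.258, -2.875, -0.001]
contact_force: [-1.1, 0.2, 0.8]
opening: 0.0602
grip_force: 0.0
```

```bash
python3 v.py w19.png
python3 - <<'E'
from h import *
go([.56,-.245,.242])
E
```

```text
tcp [ 0.5758 -0.2645  0.4505]
vase4 2494 ztop 0.1046 rim (0.5612,-0.2414) r 0.0195 ball [ 0.561  -0.242   0.0333] img [284. 148.]
hand z floor 0.002430088208877079
shift [0.0243 0.0018 0.2086] roll 0 len 0.21
```

Request:
apply_moves([
  [0.06, 0.026, 0.0045, 0.01, 0],
  [0.06, 0.026, 0.0045, 0.04, 0],
  [0.06, 0.026, 0.0045, 0.075, 0],
  [0.06, 0.026, 0.0045, 0.11, 0],
  [0.06, 0.026, 0.0045, 0.145, 0],
  [0.06, 0.026, 0.0045, 0.18, 0],
  [0.06, 0.026, 0.0045, 0.208, 0],
  [0.06, 0.026, 0.0045, 0.208, 0],
  [0.06, 0.026, 0.0045, 0.208, 0],
  [0.025, 0.026, 0.0045, 0.208, 0],
  [0.025, 0.026, 0.0045, 0.208, 0],
  [0.025, 0.026, 0.0045, 0.208, 0],
])

```text
t: 60.5
tool_pos: [0.5627, -0.2433, 0.2478]
tool_rot: [1.255, 2.874, -0.001]
contact_force: [0.2, 0.5, 4.0]
opening: 0.0331
grip_force: 39.6
```

Request:
apply_moves([
  [0.02, 0, 0, 0, 0],
  [0.02, 0, 0, 0, 0],
  [0.02, 0, 0, -0.01, 0],
  [0.02, 0, 0, -0.03, 0],
  [0.02, 0, 0, -0.06, 0],
  [0.02, 0, 0, -0.09, 0],
  [0.02, 0, 0, -0.12, 0],
  [0.02, 0, 0, -0.15, 0],
  [0.02, 0, 0, -0.17, 0],
  [0.02, 0, 0, -0.17, 0],
])

```text
t: 61.33
tool_pos: [0.5622, -0.2433, 0.4215]
tool_rot: [1.253, 2.869, -0.002]
contact_force: [1.0, -0.6, -1.4]
opening: 0.0326
grip_force: 40.3
```

Run:
```python
from h import *
print(tool()[:3,3]); go(tow([-.1117,-.1455,.41]))
```

```text
[ 0.5622 -0.2433  0.4215]
shift [0.1838 0.2882 0.0105] roll 0 len 0.342
```

Request:
apply_moves([
  [0.02, 0.01, 0.016, 0, 0],
  [0.02, 0.028, 0.044, 0, 0],
  [0.02, 0.047, 0.074, 0, 0],
  [0.02, 0.066, 0.104, 0, 0],
  [0.02, 0.085, 0.134, 0, 0],
  [0.02, 0.104, 0.164, 0, 0],
  [0.02, 0.123, 0.194, 0, 0],
  [0.02, 0.142, 0.223, 0, 0],
  [0.02, 0.16, 0.252, 0, 0],
  [0.02, 0.176, 0.276, 0, 0],
  [0.02, 0.184, 0.288, 0.01, 0],
  [0.02, 0.184, 0.288, 0.03, 0],
])

```text
t: 62.33
tool_pos: [0.6484, 0.0908, 0.3852]
tool_rot: [1.251, 2.878, 0.004]
contact_force: [0.5, -0.5, -1.5]
opening: 0.033
grip_force: 40.4
```

Request:
apply_moves([
  [0.02, 0, 0, 0.03, 0],
  [0.02, 0, 0, 0.06, 0],
  [0.02, 0, 0, 0.08, 0],
  [0.02, 0, 0, 0.09, 0],
  [0.02, 0, 0, 0.09, 0],
  [0.02, 0, 0, 0.09, 0],
])

```text
t: 62.83
tool_pos: [0.6477, 0.0875, 0.2934]
tool_rot: [-1.258, -2.877, 0.001]
contact_force: [-0.3, -0.1, -2.0]
opening: 0.0328
grip_force: 40.4
```

```bash
python3 c.py w20.png | grep -E "ring|vase4|^0"
```

```text
0.03280819293704904 [0.6477 0.0875 0.2934] [-0.1125 -0.1446  0.2934]
ring [211. 129.] 520 [-0.1594 -0.0959  0.0418] [0.0006 0.1774 0.0063]
ring [289. 182.] 888 [-0.1089 -0.1239  0.0403] [0.0634 0.0275 0.0033]
vase4 12610 ztop 0.1499 rim (0.6444,0.0889) r 0.0199 ball [0.6446 0.089  0.0334] img [279. 256.]
vase4 0.1499 [-0.114  -0.1413  0.    ] 0.01987593062222004
```

Request:
apply_moves([
  [0.02, -0.0045, 0.0025, 0.004, 0],
  [0.02, -0.0045, 0.0025, 0.01, 0],
  [0.02, -0.0045, 0.0025, 0.015, 0],
  [0.02, -0.0045, 0.0025, 0.019, 0],
  [0.02, -0.0045, 0.0025, 0.019, 0],
  [0.02, -0.0045, 0.0025, 0.019, 0],
  [0.036, -0.0045, 0.0025, 0.019, 0],
  [0.045, -0.0045, 0.0025, 0.019, 0],
  [0.06, -0.0045, 0.0025, 0.019, 0],
  [0.06, -0.0045, 0.0025, 0.019, 0],
])

```text
t: 63.72
tool_pos: [0.6529, 0.0863, 0.2756]
tool_rot: [1.257, 2.878, 0.001]
contact_force: [-1.0, 0.3, 1.0]
opening: 0.0599
grip_force: 0.0
```

Request:
apply_moves([
  [0.06, 0, 0, -0.01, 0],
  [0.06, 0, 0, -0.04, 0],
  [0.06, 0, 0, -0.07, 0],
  [0.06, 0, 0, -0.1, 0],
  [0.06, 0, -0.03, -0.13, 0],
  [0.06, 0.035, -0.06, -0.15, 0],
  [0.06, 0.075, -0.09, -0.15, 0],
  [0.06, 0.1, -0.11, -0.15, 0],
  [0.06, 0.1, -0.11, -0.15, 0],
  [0.06, 0.1, -0.11, -0.15, 0],
])

```text
t: 64.55
tool_pos: [0.502, 0.0853, 0.4263]
tool_rot: [1.256, 2.878, 0.001]
contact_force: [0.6, -0.0, 0.0]
opening: 0.0601
grip_force: 0.0
```

```bash
python3 m.py | grep side; python3 c.py w21.png | grep -E "vase"; python3 s.py
python3 - <<'E'
from h import *
go(tow([-.285,-.003,.30]),42.8+90);go(tow([-.285,-.003,.30]),42.8-90);print(telemetry.get_obs()['q'])
E
```

```text
side -0.19 138 ledge top z [0.1788 0.1852 0.1878]
side -0.08 189 ledge top z [0.1795 0.1854 0.1877]
side 0.1 32 ledge top z [0.18   0.1851 0.19  ]
vase1 2614 ztop 0.1269 rim (0.5158,0.2244) r 0.0192 ball [0.5204 0.2267 0.0342] img [381.  86.]
vase1 863 ztop 0.1319 rim (0.5189,0.2277) r 0.0171 ball [nan nan nan] img [418.  79.]
vase2 2928 ztop 0.1313 rim (0.5866,0.1567) r 0.0199 ball [0.5913 0.1566 0.0506] img [391. 186.]
vase4 1392 ztop 0.1013 rim (0.6437,0.0928) r 0.0171 ball [nan nan nan] img [375. 252.]
vase4 692 ztop 0.1315 rim (0.6477,0.0883) r 0.0196 ball [nan nan nan] img [395. 289.]
vase1 0.1269 [-0.1163  0.0455  0.    ] 0.01920979656279087
vase1 0.1319 [-0.1117  0.0458  0.    ] 0.017089111730456352
vase2 0.1313 [-0.1103 -0.0522  0.    ] 0.01991439424455166
vase3 0.082 [-0.1123  0.1122  0.    ] 0.01624690368771553
vase3 0.0417 [-0.1351  0.0352  0.    ] 0.024951687082648277
vase3 0.0423 [-0.1223 -0.0403  0.    ] 0.03194436803460121
vase3 0.0605 [-0.0994 -0.1153  0.    ] 0.005550912581384182
vase3 0.2106 [ 0.0005 -0.1958  0.    ] 0.011437203735113144
vase4 0.1013 [-0.1119 -0.13
[... 284 characters left out ...]
  0.0757]
side vase3 391 ztop 0.1305 top [-0.1212  0.1335  0.1231] ball [-0.1278  0.1167  0.0712]
side vase4 340 ztop 0.1297 top [-0.1157 -0.1456  0.1247] ball [-0.1329 -0.1606  0.0789]
scene vase1 251 ztop 0.1316 top [-0.1155  0.0369  0.1236] ball [-0.1331  0.0274  0.0742]
scene vase2 255 ztop 0.1318 top [-0.1115 -0.0593  0.1238] ball [-0.1329 -0.0689  0.0761]
scene vase3 253 ztop 0.1312 top [-0.1141  0.1301  0.1229] ball [-0.1347  0.1203  0.0657]
scene vase4 455 ztop 0.1312 top [-0.1128 -0.1534  0.1227] ball [-0.1161 -0.1689  0.075 ]
shift [ 0.047  -0.0661  0.1255] roll -1.5712 len 0.149
shift [ 0.047  -0.0661  0.1255] roll 1.5704 len 0.149
[ 0.0206 -0.2329  1.8458 -0.0001  1.5283 -0.726 ]
```

All four are seated and the sash is still up. I'll turn the tool 90° so the knuckles stay clear of the ledge, then push the tray home.

Request:
apply_moves([
  [0.0, 0.01, -0.01, 0, -0.12],
  [0.0, 0.02, -0.03, 0, -0.24],
  [0.0, 0.03, -0.05, 0, -0.36],
  [0.0, 0.047, -0.066, 0, -0.48],
  [0.0, 0.047, -0.066, 0, -0.6],
  [0.0, 0.047, -0.066, 0, -0.72],
  [0.0, 0.047, -0.066, 0, -0.84],
  [0.0, 0.047, -0.066, 0, -0.96],
  [0.0, 0.047, -0.066, 0, -1.08],
  [0.0, 0.047, -0.066, 0, -1.2],
  [0.0, 0.047, -0.066, 0, -1.32],
  [0.0, 0.047, -0.066, 0, -1.44],
])

```text
t: 65.8
tool_pos: [0.4249, 0.0743, 0.4253]
tool_rot: [0.961, -2.99, -0.0]
contact_force: [-0.1, 0.8, 0.2]
opening: 0.0001
grip_force: 0.0
```

Request:
apply_moves([
  [0.0, 0, 0, 0, -0.1312],
  [0.0, 0, 0, 0, -0.1312],
  [0.0, 0, 0, 0.03, -0.1312],
  [0.0, 0, 0, 0.06, -0.1312],
  [0.0, 0, 0, 0.09, -0.1312],
  [0.0, 0, 0, 0.12, -0.1312],
  [0.0, 0, 0, 0.15, -0.1312],
  [0.0, 0, 0, 0.18, -0.1312],
  [0.0, 0, 0, 0.2, -0.1312],
  [0.0, 0, 0, 0.209, -0.1312],
  [0.0, 0, 0, 0.209, -0.1312],
])

```text
t: 66.72
tool_pos: [0.4231, 0.0743, 0.2138]
tool_rot: [1.142, -2.921, -0.003]
contact_force: [-0.4, 0.2, -0.4]
opening: -0.0001
grip_force: 0.0
```

Run:
```python
from h import *
T=tool();print(tob(T[:3,3]),T[:3,:3].T@RB, telemetry.get_obs()['q'])
p=shot('wrist');B=tob(cloud(p));cv2.imwrite('pics/w22.png',p['img'])
go(tow([-.0865,-.003,.217]),132.8)
```

```text
[-0.2862 -0.0016  0.2138] [[-1.      0.0017  0.0041]
 [ 0.0018  1.      0.0037]
 [-0.0041  0.0037 -1.    ]] [ 0.0004 -0.2263  2.2125 -0.      1.161  -2.3157]
shift [-0.199  -0.0005 -0.0016] roll -0.0013 len 0.199
```

Request:
apply_moves([
  [0, -0.015, 0, 0, 0],
  [0, -0.028, 0, 0, 0],
  [0, -0.033, 0, 0, 0],
  [0, -0.037, 0, 0, 0],
  [0, -0.04, 0, 0, 0],
  [0, -0.043, 0, 0, 0],
  [0, -0.047, 0, 0, 0],
  [0, -0.051, 0, 0, 0],
  [0, -0.055, 0, 0, 0],
  [0, -0.059, 0, 0, 0],
  [0, -0.063, 0, 0, 0],
  [0, -0.067, 0, 0, 0],
])

```text
t: 67.77
tool_pos: [0.4732, 0.1203, 0.2162]
tool_rot: [1.147, -2.925, 0.0]
contact_force: [-0.2, -2.2, 1.9]
opening: -0.0003
grip_force: 1.4
```

Request:
apply_moves([
  [0, -0.004, 0, 0, 0],
  [0, -0.008, 0, 0, 0],
  [0, -0.012, 0, 0, 0],
  [0, -0.016, 0, 0, 0],
  [0, -0.02, 0, 0, 0],
  [0, -0.024, 0, 0, 0],
  [0, -0.028, 0, 0, 0],
  [0, -0.032, 0, 0, 0],
  [0, -0.036, 0, 0, 0],
  [0, -0.04, 0, 0, 0],
  [0, -0.044, 0, 0, 0],
  [0, -0.048, 0, 0, 0],
])

```text
t: 68.77
tool_pos: [0.5084, 0.1529, 0.2162]
tool_rot: [1.147, -2.925, -0.0]
contact_force: [-1.5, -2.7, 2.0]
opening: -0.0001
grip_force: 1.4
```

```bash
python3 s.py; python3 m.py | grep scene
python3 - <<'E'
from h import *
go(tow([-.0865,-.003,.217]))
a=cv2.imread('pics/side_s.png')[100:220,200:400];b=cv2.imread('pics/scene_s.png')[120:240,280:480]
cv2.imwrite('pics/m3.png',np.hstack([cv2.resize(x,(400,240),interpolation=2) for x in (a,b)]))
E
```

```text
[-0.1703 -0.0019  0.2162]
side vase1 255 ztop 0.1297 top [-0.0395  0.0371  0.1213] ball [-0.0474  0.0196  0.0756]
side vase2 370 ztop 0.1299 top [-0.0431 -0.0546  0.1218] ball [-0.0552 -0.0677  0.0762]
side vase3 39 ztop 0.0876 top None ball [-0.0535  0.1454  0.0677]
side vase4 313 ztop 0.1309 top [-0.0429 -0.1498  0.1225] ball [-0.0571 -0.1599  0.0789]
scene vase1 269 ztop 0.1321 top [-0.0381  0.0368  0.1225] ball [-0.056   0.0248  0.0735]
scene vase2 280 ztop 0.1309 top [-0.0342 -0.0604  0.1229] ball [-0.0547 -0.0697  0.0755]
scene vase3 254 ztop 0.1315 top [-0.0374  0.1295  0.1225] ball [-0.0565  0.1228  0.0658]
scene vase4 453 ztop 0.1312 top [-0.0358 -0.1542  0.1234] ball [-0.0384 -0.169   0.0749]
scene -0.19 266 ledge top z [0.0843 0.1821 0.1876]
scene -0.08 316 ledge top z [0.0977 0.1844 0.1885]
scene 0.1 127 ledge top z [0.106  0.1847 0.1884]
shift [-0.0839 -0.0014 -0.0009] roll 0 len 0.084
```

View pics/m3.png

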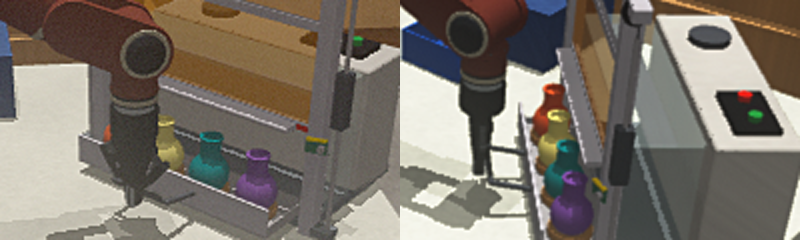

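Upright and sliding cleanly under the sash. Continuing slowly.

Request:
apply_moves([
  [0, -0.004, 0, 0, 0],
  [0, -0.008, 0, 0, 0],
  [0, -0.013, 0, 0, 0],
  [0, -0.018, 0, 0, 0],
  [0, -0.023, 0, 0, 0],
  [0, -0.028, 0, 0, 0],
  [0, -0.033, 0, 0, 0],
  [0, -0.038, 0, 0, 0],
  [0, -0.043, 0, 0, 0],
  [0, -0.048, 0, 0, 0],
  [0, -0.053, 0, 0, 0],
  [0, -0.058, 0, 0, 0],
])

```text
t: 69.97
tool_pos: [0.5509, 0.1924, 0.2159]
tool_rot: [1.147, -2.924, -0.0]
contact_force: [-3.8, -0.3, -1.6]
opening: 0.0003
grip_force: 1.4
```

Request:
apply_moves([
  [0, -0.004, 0, 0, 0],
  [0, -0.008, 0, 0, 0],
  [0, -0.012, 0, 0, 0],
  [0, -0.016, 0, 0, 0],
  [0, -0.02, 0, 0, 0],
  [0, -0.023, 0, 0, 0],
  [0, -0.025, 0, 0, 0],
  [0, -0.025, 0, 0, 0],
])

```text
t: 70.63
tool_pos: [0.5696, 0.2094, 0.2166]
tool_rot: [-1.146, 2.923, -0.0]
contact_force: [-0.9, 0.0, -0.8]
opening: -0.0003
grip_force: 0.3
```

Run:
```python
from h import *
print(tob(tool()[:3,3]),telemetry.get_obs()['contact_force']@RB)
p=shot('wrist');B=tob(cloud(p))
k=(B[...,2]>.056)&(B[...,2]<.071)&(B[...,0]>-.12)&(B[...,0]<-.05)&(abs(B[...,1]+.003)<.05)
print('bar',k.sum(),np.percentile(B[k],[2,50,98],axis=0).ravel() if k.sum() else '')
```

```text
[-0.087  -0.0021  0.2166] [-0.6864  0.655  -0.8333]
bar 1464 [-0.0991 -0.052   0.0564 -0.0948 -0.0027  0.0637 -0.0753  0.0459  0.0707]
```

Request:
apply_moves([
  [0, -0.0015, 0, 0, 0],
  [0, -0.003, 0, 0, 0],
  [0, -0.0045, 0, 0, 0],
  [0, -0.006, 0, 0, 0],
  [0, -0.006, 0, 0, 0],
  [0, -0.006, 0, 0, 0],
])

```text
t: 71.18
tool_pos: [0.5736, 0.213, 0.2166]
tool_rot: [-1.147, 2.925, -0.001]
contact_force: [-2.6, -3.6, 4.0]
opening: -0.0001
grip_force: 2.3
```

```bash
python3 s.py;python3 - <<'E'
from h import *
print(tob(tool()[:3,3]),telemetry.get_obs()['contact_force']@RB)
E
```

```text
[-0.0816 -0.0021  0.2166]
side vase1 170 ztop 0.1305 top [0.0417 0.033  0.1205] ball [0.0454 0.019  0.0765]
side vase2 313 ztop 0.1295 top [ 0.0424 -0.0576  0.1186] ball [ 0.0319 -0.0687  0.0752]
side vase3 52 ztop 0.1349 top [0.0352 0.1487 0.1297] ball [0.028  0.1463 0.0738]
side vase4 241 ztop 0.1297 top [ 0.0434 -0.1493  0.1221] ball [ 0.032  -0.1619  0.0787]
scene vase1 1
scene vase2 3
scene vase3 4
scene vase4 0
[-0.0816 -0.0021  0.2166] [-4.3263 -0.3484  3.3791]
```

Request:
apply_moves([
  [0, -0.0015, 0, 0, 0],
  [0, -0.003, 0, 0, 0],
  [0, -0.003, 0, 0, 0],
  [0, -0.003, 0, 0, 0],
])

```text
t: 71.62
tool_pos: [0.5747, 0.2139, 0.2165]
tool_rot: [1.145, -2.918, 0.004]
contact_force: [-10.3, -11.7, 12.1]
opening: 0.0003
grip_force: 8.1
```

Request:
apply_moves([
  [0, 0.01, 0, 0, 0],
  [0, 0.03, 0, 0, 0],
  [0, 0.06, 0, 0, 0],
  [0, 0.06, 0, -0.04, 0],
  [0, 0.06, 0, -0.08, 0],
  [0, 0.06, 0, -0.12, 0],
  [0, 0.06, 0, -0.16, 0],
  [0, 0.06, 0, -0.18, 0],
  [0, 0.06, 0, -0.18, 0],
])

```text
t: 72.37
tool_pos: [0.5328, 0.175, 0.4039]
tool_rot: [-1.142, 2.911, -0.002]
contact_force: [0.8, 0.2, 1.2]
opening: -0.0002
grip_force: 0.0
```

```bash
python3 - <<'E'
from h import *
p=shot('wrist');B=tob(cloud(p))
k=(B[...,2]>.056)&(B[...,2]<.071)&(B[...,0]>-.12)&(B[...,0]<-.05)&(abs(B[...,1]+.003)<.05)
print('bar',k.sum(),np.percentile(B[k],[2,50,98],axis=0).ravel() if k.sum() else '')
go(tow([-.125,.135,.40]),42.8)
E
python3 m.py; python3 s.py
```

```text
bar 849 [-0.0722 -0.0513  0.0624 -0.0691 -0.0026  0.0664 -0.0639  0.045   0.0683]
shift [-0.013   0.137  -0.0002] roll 1.5716 len 0.138
tool [-0.1379 -0.002   0.4003]
side -0.19 137 ledge top z [0.1798 0.1853 0.1878]
side -0.08 184 ledge top z [0.1806 0.1854 0.1878]
side 0.1 74 ledge top z [0.1791 0.1852 0.1873]
scene -0.19 146 ledge top z [0.182  0.1862 0.1896]
scene -0.08 188 ledge top z [0.1834 0.1864 0.189 ]
scene 0.1 80 ledge top z [0.1832 0.1862 0.1889]
[-0.1387 -0.0016  0.3952]
side vase1 313 ztop 0.1292 top [0.0399 0.0408 0.1212] ball [0.0316 0.0256 0.075 ]
side vase2 308 ztop 0.1283 top [ 0.0416 -0.0583  0.1199] ball [ 0.0315 -0.0688  0.076 ]
side vase3 280 ztop 0.1267 top [0.043  0.1261 0.1151] ball [0.0357 0.1192 0.0728]
side vase4 226 ztop 0.1299 top [ 0.0432 -0.1498  0.1217] ball [ 0.0323 -0.1609  0.0782]
scene vase1 0
scene vase2 3
scene vase3 1
scene vase4 0
```

The tray is home against its stop with all the vases upright. I'll rotate back and push the sash down from the top of its ledge.

Request:
apply_moves([
  [0.085, 0.01, 0.01, 0, 0.12],
  [0.085, 0.01, 0.03, 0, 0.24],
  [0.085, 0.01, 0.05, 0, 0.36],
  [0.085, 0.01, 0.07, 0, 0.48],
  [0.085, 0.01, 0.09, 0, 0.6],
  [0.085, 0.01, 0.11, 0, 0.72],
  [0.085, 0.01, 0.137, 0, 0.84],
  [0.085, 0.01, 0.137, 0, 0.96],
  [0.085, 0.01, 0.137, 0, 1.08],
  [0.085, 0.01, 0.137, 0, 1.2],
  [0.085, 0.01, 0.137, 0, 1.32],
  [0.085, 0.01, 0.137, 0, 1.44],
], newtons=120)

```text
t: 73.62
tool_pos: [0.4307, 0.2681, 0.3938]
tool_rot: [-1.074, -2.949, 0.003]
contact_force: [0.0, 0.3, -0.1]
opening: 0.0852
grip_force: 0.0
```

Request:
apply_moves([
  [0.085, 0, 0, 0, 0.1316],
  [0.085, 0, 0, 0, 0.1316],
  [0.085, 0, 0, 0, 0.1316],
])

```text
t: 73.87
tool_pos: [0.4309, 0.268, 0.3944]
tool_rot: [-1.253, -2.879, 0.003]
contact_force: [-0.6, 0.5, 0.0]
opening: 0.0847
grip_force: 0.0
```

Run:
```python
from h import *
print(tob(tool()[:3,3]),telemetry.get_obs()['opening'],telemetry.get_obs()['q']); go(tow([-.078,.135,.36]),42.8)
```

```text
[-0.1489  0.1352  0.3944] 0.08467234280717129 [ 0.4097 -0.2267  1.8922  0.0002  1.4788 -0.3398]
shift [-0.0004  0.071   0.0343] roll 0.0025 len 0.079
```

Request:
apply_moves([
  [0.085, 0, 0.03, 0, 0],
  [0.085, 0, 0.06, 0, 0],
  [0.085, 0, 0.071, 0, 0],
  [0.085, 0, 0.071, 0.015, 0],
  [0.085, 0, 0.071, 0.03, 0],
  [0.085, 0, 0.071, 0.038, 0],
  [0.085, 0, 0.071, 0.044, 0],
  [0.085, 0, 0.071, 0.05, 0],
  [0.085, 0, 0.071, 0.056, 0],
  [0.085, 0, 0.071, 0.062, 0],
  [0.085, 0, 0.071, 0.062, 0],
])

```text
t: 74.78
tool_pos: [0.4829, 0.3161, 0.3331]
tool_rot: [-1.258, -2.878, 0.001]
contact_force: [-0.4, -0.5, -0.7]
opening: 0.0852
grip_force: 0.0
```

```bash
python3 m.py
python3 - <<'E'
from h import *
print(telemetry.get_obs()['contact_force']@RB)
E
```

```text
tool [-0.078   0.1351  0.3331]
side -0.19 128 ledge top z [0.1658 0.1712 0.1744]
side -0.08 194 ledge top z [0.1664 0.1717 0.174 ]
side 0.1 135 ledge top z [0.1694 0.2118 0.2511]
scene -0.19 142 ledge top z [0.1678 0.1723 0.1754]
scene -0.08 188 ledge top z [0.17   0.1727 0.1757]
scene 0.1 146 ledge top z [0.1702 0.2132 0.2493]
[-0.2137 -0.4235  0.0677]
```

Request:
apply_moves([
  [0.085, 0, 0, 0.008, 0],
  [0.085, 0, 0, 0.016, 0],
  [0.085, 0, 0, 0.024, 0],
  [0.085, 0, 0, 0.032, 0],
  [0.085, 0, 0, 0.04, 0],
  [0.085, 0, 0, 0.048, 0],
  [0.085, 0, 0, 0.056, 0],
  [0.085, 0, 0, 0.064, 0],
  [0.085, 0, 0, 0.072, 0],
  [0.085, 0, 0, 0.08, 0],
  [0.085, 0, 0, 0.085, 0],
  [0.085, 0, 0, 0.088, 0],
])

```text
t: 75.88
tool_pos: [0.4826, 0.316, 0.2444]
tool_rot: [-1.258, -2.877, 0.004]
contact_force: [-0.4, -0.4, 3.8]
opening: 0.0852
grip_force: 1.8
```

Request:
apply_moves([
  [0.085, 0, 0, 0.002, 0],
  [0.085, 0, 0, 0.004, 0],
  [0.085, 0, 0, 0.005, 0],
  [0.085, 0, 0, 0.005, 0],
])

```text
t: 76.22
tool_pos: [0.4829, 0.3162, 0.2419]
tool_rot: [-1.257, -2.878, 0.003]
contact_force: [-6.1, -4.1, 7.4]
opening: 0.0849
grip_force: 5.2
```

```bash
python3 m.py
python3 - <<'E'
from h import *
print(telemetry.get_obs()['contact_force']@RB)
E
```

```text
tool [-0.078   0.1352  0.2419]
side -0.19 137 ledge top z [0.0785 0.0827 0.0853]
side -0.08 194 ledge top z [0.0792 0.0832 0.086 ]
side 0.1 155 ledge top z [0.0823 0.1344 0.177 ]
scene -0.19 141 ledge top z [0.08   0.0835 0.0869]
scene -0.08 193 ledge top z [0.0803 0.0833 0.0868]
scene 0.1 174 ledge top z [0.0828 0.1314 0.1815]
[-7.7198  0.9663  8.7331]
```

Request:
apply_moves([
  [0.085, 0, 0, 0.002, 0],
  [0.085, 0, 0, 0.003, 0],
  [0.085, 0, 0, 0.003, 0],
  [0.085, 0, -0.006, 0.003, 0],
  [0.085, 0, -0.015, 0.002, 0],
  [0.085, 0, -0.035, 0.0, 0],
  [0.085, 0, -0.06, 0.0, 0],
  [0.085, 0, -0.08, -0.03, 0],
  [0.085, 0, -0.1, -0.07, 0],
  [0.085, 0, -0.1, -0.11, 0],
  [0.085, 0, -0.1, -0.15, 0],
  [0.085, 0, -0.1, -0.15, 0],
])

```text
t: 77.32
tool_pos: [0.4108, 0.2486, 0.4008]
tool_rot: [1.254, 2.868, 0.018]
contact_force: [0.3, 0.6, 2.0]
opening: 0.0855
grip_force: 0.0
```

```bash
python3 m.py
python3 - <<'E'
from h import *
p=shot('wrist');B=tob(cloud(p));r=B
q=B[(B[...,0]>-.028)&(B[...,0]<-.006)&(abs(B[...,1])<.17)&(B[...,2]>.07)&(B[...,2]<.12)];print('ledge top',len(q),np.percentile(q[:,2],[10,50,90]))
k=(B[...,2]>.056)&(B[...,2]<.071)&(B[...,0]>-.12)&(B[...,0]<-.055)&(abs(B[...,1]+.003)<.05)
print('bar',k.sum(),np.percentile(B[k],[2,50,98],axis=0).ravel() if k.sum() else '')
a=cv2.imread('pics/side_m.png')[100:220,220:400];cv2.imwrite('pics/end.png',cv2.resize(a,None,fx=3,fy=3,interpolation=2))
E
```

```text
tool [-0.1768  0.1346  0.4008]
side -0.19 133 ledge top z [0.0786 0.0827 0.0858]
side -0.08 199 ledge top z [0.0794 0.0828 0.0861]
side 0.1 96 ledge top z [0.0784 0.083  0.0872]
scene -0.19 141 ledge top z [0.0789 0.0837 0.0865]
scene -0.08 192 ledge top z [0.0806 0.0838 0.0867]
scene 0.1 78 ledge top z [0.0804 0.0842 0.0873]
ledge top 3782 [0.0837 0.0845 0.0853]
bar 197 [-0.0716 -0.0527  0.0619 -0.0689 -0.0376  0.0666 -0.0619  0.0467  0.0685]
```

View pics/end.png

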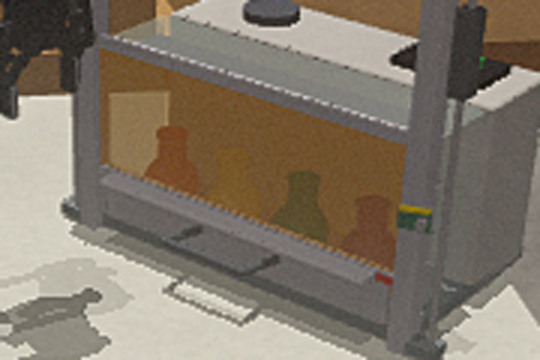

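The sash is shut (ledge top 0.0845, where 0.084 is shut), the tray is home, and all four vases show upright behind the amber pane. Handing in.

```bash
python3 -c "
from station import ctrl
print(ctrl.finish_job())"
```

```text
the job is handed in; nothing more can be done
None
```

I handed the job in without seeing a verdict: by my last measurements all four vases stand upright in their rings, the tray is home and the sash is shut. On the first tray pull the gripper knocked the sash down, so I took one vase out, raised the sash, drew the tray out again and put the vase back before closing up.

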